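Find the worn lid hinge

TASK

One of the two sample chambers has a worn lid hinge: test each by lifting its lid by the bar handle to about 45 degrees and letting go. Leave the lid that holds its angle standing open there; when the other has sunk, push it down past its catch and bear on it with the fingertips with about 12 N (never over 20 N) for half a second to seat the seal, so that it stays fully shut when you let go. Do not disturb the vial and the dish.

Things in the scene. Friction and masses are not known exactly. Their poses are not given: they have to be found in the camera images.
- chamber_a: One of two identical grey sample chambers with hinged lids, boxes 150 mm deep (x) x 130 mm wide (y), each fixed on a black riser block 2 to 28 mm high; exactly one, either of them, has a worn hinge. Origin at the centre of its underside, on the riser; x points from the front (handle side) to the back (hinge side), z up. Shut, the lid's top lies 78 mm above the origin and reaches to the front wall.
- hinge_a (a point): Point on the lid hinge axis of chamber_a, mid-width, 72 mm above and 80 mm behind the chamber's origin; the axis runs along the chamber's y.
- handle_a (a point): Middle of the lid's handle: a round steel bar 10 mm thick, 84 mm long, parallel to the hinge axis, 45 mm in front of and above the lid's front edge on two 8 mm arms at its ends (70 mm clear between). Turns with the lid; shut, 188 mm in front of and 34 mm above the hinge axis. At the start both lids rest loosely on their ball catches. 1 to 6 N upward on the bar lifts the lid.
- press_a (a point): Point on the flat top of the lid, mid-width near its front edge, a good place to press it shut; 138 mm in front of and 6 mm above the hinge axis when closed, and turns with the lid.
- lid_a (a joint): Lid angle in rad: level at 0, 0.79 = 45 degrees, stop at 1.4. A sound hinge holds any angle; a worn one lets the lid sink in 2 to 4 s from 45 degrees until it rests on the ball catch at about 0.07 (front edge 11 mm proud). 4 to 10 N at the front pushes it past the catch onto the springy rubber seal (some 15 N per mm); the seal's wear differs, so it shuts at -0.03 to 0.025.
- chamber_b: One of two identical grey sample chambers with hinged lids, boxes 150 mm deep (x) x 130 mm wide (y), each fixed on a black riser block 2 to 28 mm high; exactly one, either of them, has a worn hinge. Origin at the centre of its underside, on the riser; x points from the front (handle side) to the back (hinge side), z up. Shut, the lid's top lies 78 mm above the origin and reaches to the front wall.
- hinge_b (a point): Point on the lid hinge axis of chamber_b, mid-width, 72 mm above and 80 mm behind the chamber's origin; the axis runs along the chamber's y.
- handle_b (a point): Middle of the lid's handle: a round steel bar 10 mm thick, 84 mm long, parallel to the hinge axis, 45 mm in front of and above the lid's front edge on two 8 mm arms at its ends (70 mm clear between). Turns with the lid; shut, 188 mm in front of and 34 mm above the hinge axis. At the start both lids rest loosely on their ball catches. 1 to 6 N upward on the bar lifts the lid.
- press_b (a point): Point on the flat top of the lid, mid-width near its front edge, a good place to press it shut; 138 mm in front of and 6 mm above the hinge axis when closed, and turns with the lid.
- lid_b (a joint): Lid angle in rad: level at 0, 0.79 = 45 degrees, stop at 1.4. A sound hinge holds any angle; a worn one lets the lid sink in 2 to 4 s from 45 degrees until it rests on the ball catch at about 0.07 (front edge 11 mm proud). 4 to 10 N at the front pushes it past the catch onto the springy rubber seal (some 15 N per mm); the seal's wear differs, so it shuts at -0.03 to 0.025.
- small_vial: Bystander: loose capped vial, 30 mm in diameter, 52 mm tall, standing between the chambers. Origin at the centre of its underside.
- dish: Bystander: loose petri dish, 61 mm in diameter, 14 mm high, on the bench at the front. Origin at the centre of its underside.

How it is judged:
By the outcome, as a careful person would: the job done as asked, in the order asked, and still so for the second after the job is handed in, with the robot touching nothing.
It also fails if it takes over 67 s, if anything falls off the work surface, if the arm or the gripper's body presses on something with over 40 N, if the wrist force passes 120 N, or if a joint passes its speed limit or range.

ROBOT

A 6-joint arm with a two-finger parallel gripper is mounted at the origin on a cart in front of the work surface, level with it; the furniture and walls round the work are solid. World frame = base frame: x ahead of the robot, y to its left, z up, the work surface at z = 0. Lengths are in m, angles in rad, forces in N, time in s.
With the tool pointing down it reaches from about 0.3 to 0.85 m from the base axis. Payload 4.2 kg.
Tool frame: the origin (TCP) lies midway between the tips of the shut fingers; the grasp point (between the pads) lies 19 mm behind it; z points along the fingers, x is the direction in which the jaws open and shut, and the axes are right-handed (so a half turn about z gives the same grasp; the last joint's range is limited). The gripper opens to 91 mm and grips with 3 to 60 N. Pads are 32 mm wide; open, the fingers measure 118 mm over their backs; the gripper's body (76 mm by 178 mm) begins 60 mm behind the grasp point.
Start: joints at [-1.271, 0.32, 1.565, -0, 1.257, -0.02], TCP at [0.181, -0.546, 0.183] pointing down, gripper open.
Joint ranges: [-3.11, 3.11], [-0.84, 2.01], [0.21, 2.61], [-1.34, 4.49], [0.05, 2.63], [-2.56, 2.56]. Speed limits (rad/s): [2.57, 2.57, 3.14, 3.14, 3.14, 3.14].

INTERFACE

Orientations are given as [roll, pitch, yaw] about the fixed x, y, z axes, in that order (R = Rz(yaw) Ry(pitch) Rx(roll)).
In Python, from cell import observe, viewer, workorder gives the robot as it stands. The module is installed in compiled form; this text tells all that it offers.
- The arm moves only by the tool apply_moves, never from a script. Its argument "deltas" is a list of rows, each an object of numbers: "rx", "ry", "rz": the turn, a rotation vector about the tool's x, y, z scaled (see below); "dx", "dy", "dz": the shift along the tool's x, y, z scaled (see below); "fingers": the finger opening in mm, from 0 to 91.2. In form: [{"rx": .., "ry": .., "rz": .., "dx": .., "dy": .., "dz": .., "fingers": ..}, ...]. A call has 1 to 5 rows; each row shifts and turns the pose as measured when the row begins, along the tool's axes as they then stand; what a row does not reach is not made up. The controller multiplies each number of a shift by 120 mm and each number of a turn by 2 rad. A row lasts 1/8 s, in which the tool goes at most 62.5 mm and 10.7 degrees, less where a joint would pass 70% of its speed; a pose out of reach is approached as far as the arm can. A call with a number of a shift or a turn outside -1 to 1 is refused whole. A call with a gripper value outside its range is refused whole. The fingers move at their own pace and stop on an object; the grip force is fixed at half the most. Time passes only in rows, so rows that do not move let the fingers close. It gives the time, the measured TCP pose, the force and the opening at its end, in the units of the state.
- observe(): the state, without advancing time (a new reading comes with each control period).
- viewer.get_image(name): name is "scene" or "side" or "wrist"; returns (picture, depth): 480x640x3 uint8, red, green, blue; 480x640 float32, m along the optical axis (not along the pixel's ray), 0 where there is no reading.
- viewer.camera_info(name): a dict with "mtx" (3x3 intrinsics, pixels), "R" (3x3) and "t" (3): a world point X has camera coordinates R X + t. Camera axes: x right, y down, z forward; pixel columns grow to the right and rows downward; lengths in m; the calibration is good to about 2 mm. A picture is of the moment at which its call begins: read the wrist's pose just before it. camera_info takes no time and is no camera call; for the wrist camera it gives the pose at the moment of the call.
- workorder.job_done(): hands the job in, once; it reports no verdict.
The state is a dict: "time": time; "q": joint angles; "dq": joint speeds; "joint_torque": joint torques, N m; "tool_pos": TCP position; "orientation": TCP orientation; "ft_force": force on the tool from outside, world axes, zero at the start; "torque": the same for the moment, N m; "gripper_width": opening from 0.0 (shut) to 1.0 (fully open).
Only numpy, scipy, OpenCV 4.12 (cv2) and the standard library are available. Lean on these libraries where they do the work, as an engineer would, in place of code of your own. Each camera call takes 0.05 s, during which the arm holds its last target.

## Working session

There is one attempt and no reset: what is moved stays moved. The work goes in short steps, Python scripts to look and compute and a tool call to move; the robot and the scene stay as the last step left them, time stands still between calls to the robot, and variables do not carry over. Pictures are saved under pics/ and viewed, and the job is handed in when it is done.

Besides the shell and the picture viewer there is one more tool, called after "Request:" by a JSON object that holds its "op" and its "data", one argument or row to a line. apply_moves: Moves the arm, as the interface text tells. Its arguments: {"type":"object","properties":{"deltas":{"type":"array","items":{"type":"object","properties":{"rx":{"type":"number","minimum":-1,"maximum":1},"ry":{"type":"number","minimum":-1,"maximum":1},"rz":{"type":"number","minimum":-1,"maximum":1},"dx":{"type":"number","minimum":-1,"maximum":1},"dy":{"type":"number","minimum":-1,"maximum":1},"dz":{"type":"number","minimum":-1,"maximum":1},"fingers":{"type":"number"}}}}},"required":["deltas"]}

```bash
mkdir -p pics; python3 - <<'E'
from cell import observe, viewer
import cv2
print(observe())
for n in ["scene","side","wrist"]:
    p,d=viewer.get_image(n); cv2.imwrite(f"pics/{n}0.png",p[:,:,::-1])
    import numpy as np
    np.savez(f"pics/{n}0.npz",p=p,d=d,**viewer.camera_info(n))
    print(n,viewer.camera_info(n))
E
```

```text
{'time': 0.0, 'q': array([-1.27096684e+00,  3.20297843e-01,  1.56568605e+00, -2.93429216e-06,
        1.25740542e+00, -2.00133649e-02]), 'dq': array([-0.00120803,  0.00028696,  0.00075883, -0.00102747,  0.00127657,
       -0.00059731]), 'joint_torque': array([ 1.94065137e-04, -4.12460804e+01, -2.31971133e+01,  7.26711145e-02,
        4.54412133e-02, -1.50256092e-04]), 'tool_pos': array([ 0.18061405, -0.54529654,  0.1820142 ]), 'orientation': array([-3.14155949e+00,  1.79636019e-03, -1.25095254e+00]), 'ft_force': array([ 0.49624952, -0.62712733,  0.73577479]), 'torque': array([-0.03440893,  0.02627829, -0.0020308 ]), 'gripper_width': 0.9978187596584305}
scene {'mtx': array([[621.46614112,   0.        , 317.89283027],
       [  0.        , 621.46614112, 240.28585212],
       [  0.        ,   0.        ,   1.        ]]), 'R': array([[-0.61610605, -0.78755721,  0.01292174],
       [-0.55020785,  0.41857261, -0.72254293],
       [ 0.56363521, -0.45227272, -0.69120528]]), 't': array([0.32514137, 0.38766793, 0.81280038])}
side {'mtx': array([[450.04858319,   0.        , 315.71170748],
       [  0.        , 450.04858319, 241.56903768],
       [  0.        ,   0.        ,   1.        ]]), 'R': array([[-0.9157742 , -0.40139086,  0.01558818],
       [-0.25633323,  0.55406623, -0.79202518],
       [ 0.30927478, -0.729312  , -0.61028937]]), 't': array([0.46223053, 0.23075862, 0.74687002])}
wrist {'mtx': array([[384.77741314,   0.        , 314.91610836],
       [  0.        , 384.77741314, 239.76490795],
       [  0.        ,   0.        ,   1.        ]]), 'R': array([[ 0.31495651, -0.94910545, -0.00111587],
       [-0.91614471, -0.30432537,  0.2608926 ],
       [-0.24795417, -0.08114752, -0.96536719]]), 't': array([-0.57404069, -0.03002817,  0.3917901 ])}
```

View pics/scene0.png

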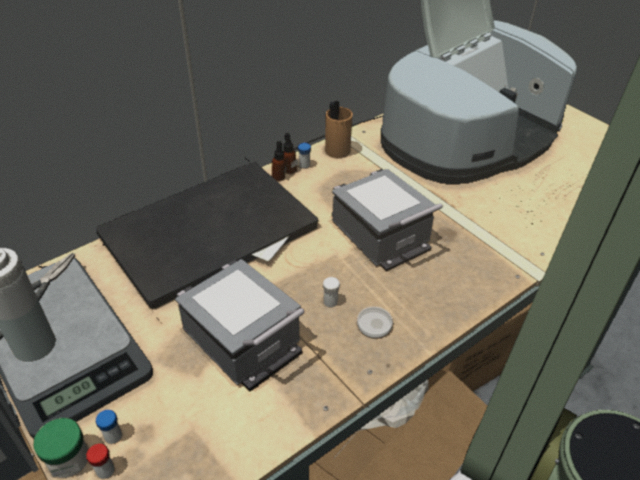

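View pics/side0.png

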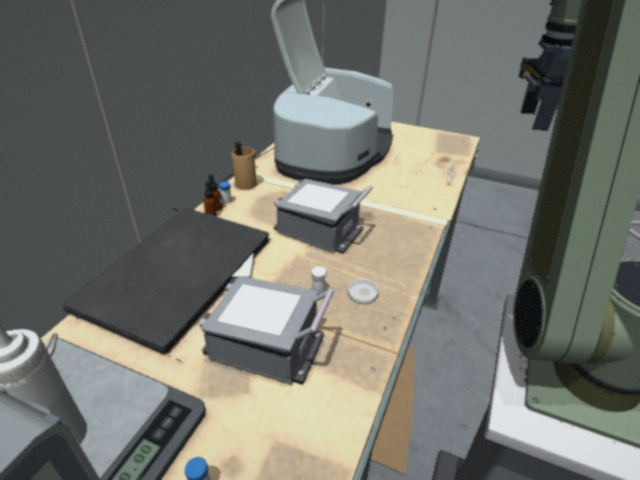

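View pics/wrist0.png

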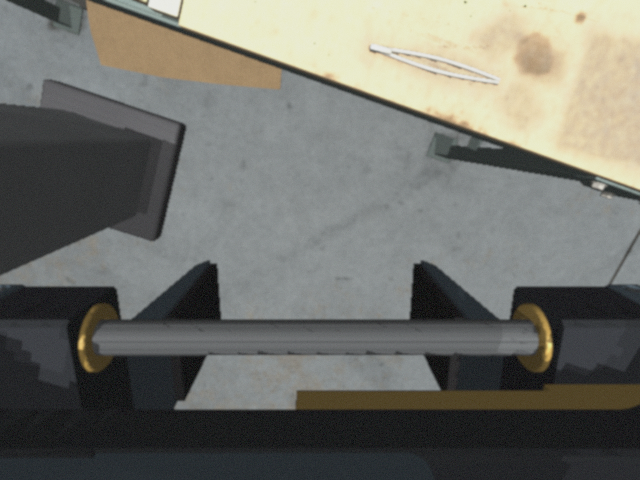

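The scene view shows two chambers, one around pixel (240,310) and one around (385,210). Between them are the vial at (331,290) and the dish at (375,322). Next I'll measure the lids from depth.

```bash
cat > h.py <<'E'
import numpy as np,cv2
from scipy.spatial.transform import Rotation as Ro
def cloud(d,c):
    v,u=np.mgrid[0:480,0:640]; K=c["mtx"]
    P=np.stack([(u-K[0,2])*d/K[0,0],(v-K[1,2])*d/K[1,1],d],-1)
    X=(P-c["t"])@c["R"]; X[d<=0]=np.nan
    return X
def proj(X,c):
    Y=np.atleast_2d(X)@c["R"].T+c["t"]; p=Y@c["mtx"].T
    return p[:,:2]/p[:,2:]
E
python3 - <<'E'
from h import *
for n in ["scene","side"]:
    c=np.load(f"pics/{n}0.npz"); X=cloud(c["d"],c)
    # workspace table
    m=(abs(X[...,2])<.01); print(n,'table z',np.nanmedian(X[m][:,2]))
    m=(X[...,2]>.085)&(X[...,2]<.14)
    k,lab,st,ce=cv2.connectedComponentsWithStats(m.astype(np.uint8))
    for i in range(1,k):
        if st[i,4]<300: continue
        Q=X[lab==i]; 
        r=cv2.minAreaRect(Q[:,:2].astype(np.float32)*1000)
        print(st[i],Q.mean(0).round(3),[np.round(a,1) for a in r], Q[:,2].min().round(3),Q[:,2].max().round(3))
    # vial & dish
    for nm,(lo,hi) in dict(vial=(.04,.06),dish=(.008,.02)).items():
        m=(X[...,2]>lo)&(X[...,2]<hi)
        k,lab,st,ce=cv2.connectedComponentsWithStats(m.astype(np.uint8))
        for i in range(1,k):
            if st[i,4]>60: 
                Q=X[lab==i]; e=Q[:,:2].max(0)-Q[:,:2].min(0)
                if max(e)<.09: print(nm,st[i],((Q[:,:2].max(0)+Q[:,:2].min(0))/2).round(3),e.round(3))
E
```

```text
scene table z -0.0008560502491996237
[490   0  41  16 332] [ 1.    -1.046  0.102] [array([ 1000.9, -1068.2]), array([196.6,  13.5]), np.float64(89.7)] 0.085 0.134
[   0   23  426  184 9840] [ 1.    -0.078  0.113] [array([1000.3, -176. ]), array([  16.7, 1107. ]), np.float64(0.0)] 0.085 0.14
[ 476   61   97   52 2092] [ 0.662 -0.71   0.115] [array([ 652. , -682.1]), array([184.7, 120.4]), np.float64(12.1)] 0.085 0.14
[ 383   96  134   61 3046] [ 0.634 -0.417  0.113] [array([ 650. , -426.4]), array([285.6, 100.3]), np.float64(32.8)] 0.085 0.14
[325 101  27  26 416] [ 0.843 -0.298  0.101] [array([ 845.4, -303.7]), array([59.7, 59.6]), np.float64(72.4)] 0.085 0.138
[ 344  174   99   61 3081] [ 0.559 -0.191  0.094] [array([ 559.9, -195.1]), array([136.4, 173.9]), np.float64(85.1)] 0.085 0.132
[ 175  261  129   95 6407] [0.517 0.164 0.094] [array([517.6, 160. ]), array([191.5, 135.3]), np.float64(4.3)] 0.085 0.135
[   0  294   46   48 1185] [0.67  0.44  0.112] [array([677.5, 439.3]), array([32.8, 64.2]), np.float64(1.4)] 0.085 0.14
[  0 401  26  65 824] [0.498 0.516 0.112] [array([513.7, 5
[... 1791 characters left out ...]
] 0.085 0.133
[ 513  284  127   99 2779] [0.075 0.065 0.116] [array([87.8, 64.8]), array([101.8, 201.5]), np.float64(66.9)] 0.085 0.14
[ 43 379  33  45 691] [0.669 0.43  0.115] [array([672.3, 426.8]), array([10.2, 43.6]), np.float64(21.5)] 0.085 0.14
vial [377 125  15  10 105] [ 0.584 -0.724] [0.05  0.031]
vial [233 166  23  11 150] [ 0.847 -0.299] [0.054 0.047]
vial [311 267  15  13 164] [ 0.504 -0.007] [0.03  0.028]
vial [307 308  10  21  63] [0.464 0.113] [0.005 0.048]
vial [ 74 414  12  27 155] [0.675 0.423] [0.021 0.03 ]
vial [184 456  24  24 450] [0.496 0.404] [0.028 0.029]
dish [235 179  21   9  81] [ 0.844 -0.295] [0.05  0.038]
dish [348 279  30  22 551] [ 0.419 -0.035] [0.06  0.061]
```

```bash
cat > fit.py <<'E'
from h import *
def fit(X,ctr,r=.14):
    m=(X[...,2]>.02)&(np.hypot(X[...,0]-ctr[0],X[...,1]-ctr[1])<r)
    return X[m]
E
python3 - <<'E'
from fit import *
for nm,ctr in dict(L=(.517,.16),R=(.56,-.193)).items():
  for n in ["scene","side"]:
    c=np.load(f"pics/{n}0.npz"); X=cloud(c["d"],c); Q=fit(X,ctr)
    P=Q[Q[:,2]>.078]
    # ransac-ish plane
    A=np.c_[P[:,:2]-ctr,np.ones(len(P))]; w=np.ones(len(P),bool)
    for _ in range(30):
        s=np.linalg.lstsq(A[w],P[w,2],rcond=None)[0]; rs=P[:,2]-A@s; w=abs(rs)<max(.0025,1.5*np.median(abs(rs)))
    w=abs(rs)<.003
    T=P[w]
    r=cv2.minAreaRect((T[:,:2]*1000).astype(np.float32))
    B=P[rs>.006]
    bar=P[rs>.018]
    rb=cv2.minAreaRect((bar[:,:2]*1000).astype(np.float32))
    print(nm,n,'plane slope',s.round(4),'tilt',np.hypot(*s[:2]).round(3),'dir',np.degrees(np.arctan2(-s[1],-s[0])).round(1),'rect',np.round(r[0],1),np.round(r[1],1),round(r[2],1),'z',T[:,2].min().round(4),T[:,2].max().round(4),w.sum())
    print('   bar',np.round(rb[0],1),np.round(rb[1],1),round(rb[2],1),bar[:,2].mean().round(4),bar[:,2].max().round(4),len(bar))
    # riser: black low
    Rz=Q[(Q[:,2]<.05)]
E
python3 - <<'E'
import cv2
p=cv2.imread('pics/scene0.png')
a=cv2.resize(p[250:390,170:310],(560,560),interpolation=3)
cv2.imwrite('pics/c1.png',a)
E
```

```text
L scene plane slope [-0.0736 -0.0056  0.0923] tilt 0.074 dir 4.4 rect [534.6 161.4] [165.2 134.9] 4.5 z 0.0819 0.0993 5920
   bar [432.2 153.9] [20.3 91.5] 4.2 0.1293 0.1353 437
L side plane slope [-0.0734 -0.008   0.092 ] tilt 0.074 dir 6.2 rect [536.5 159.1] [166.6 136.4] 4.6 z 0.0816 0.0993 5496
   bar [435.4 151.5] [20.1 93.4] 4.4 0.1283 0.1328 351
R scene plane slope [-0.0813  0.0078  0.0907] tilt 0.082 dir -5.5 rect [ 585.  -197.4] [137.1 165.2] 84.2 z 0.0792 0.0978 3295
   bar [ 479.  -187.1] [94.7 19.5] 77.6 0.1269 0.1322 280
R side plane slope [-0.0784  0.006   0.0908] tilt 0.079 dir -4.4 rect [ 587.3 -200.4] [139.4 166. ] 84.7 z 0.0795 0.0974 2052
   bar [ 486.8 -189.1] [92.9 20.3] 82.7 0.1263 0.1313 150
```

View pics/c1.png

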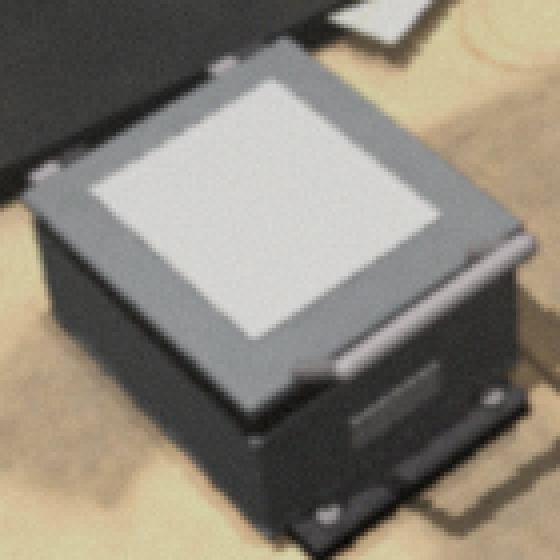

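```bash
cat > plan.py <<'E'
import sys
from h import *
from cell import observe
def goal_R(yaw,pitch=0): # tool x along yaw, tool z down
    return Ro.from_euler('xyz',[np.pi,pitch,yaw])
def rows(p,yaw,n=5,step=.055,pitch=0,fingers=None,vias=None,o=None):
    o=o or observe()
    x=np.array(o["tool_pos"]);R=Ro.from_euler('xyz',o["orientation"]);G=goal_R(yaw,pitch)
    out=[]
    for i in range(n):
        d=np.array(p)-x; L=np.linalg.norm(d)
        if L>step: d*=step/L
        rv=(R.inv()*G).as_rotvec(); a=np.linalg.norm(rv)
        if a>.17: rv*=.17/a
        s=R.inv().apply(d)/.12; t=rv/2
        out.append(dict(zip(["dx","dy","dz","rx","ry","rz"],[round(float(v),3) for v in [*s,*t]])))
        x=x+d;R=R*Ro.from_rotvec(rv)
    for r in out: print({k:v for k,v in r.items() if abs(v)>0})
def stat():
    o=observe(); print('t',round(o['time'],2),'p',o['tool_pos'].round(4),'rpy',o['orientation'].round(4),'F',o['ft_force'].round(2),'w',round(o['gripper_width']*91.2,1))
E
python3 - <<'E'
from plan import *
c=np.load("pics/scene0.npz"); X=cloud(c["d"],c).reshape(-1,3)
for y in np.arange(-.8,-.2,.05):
    m=(abs(X[:,1]-y)<.025)&(X[:,2]>.03)&(X[:,0]<.8)&(X[:,0]>.3)
    if m.any(): print(y.round(2),X[m][:,0].min().round(3),X[m][:,2].max().round(3))
rows([.40,-.30,.25],-.093)
E
```

```text
-0.8 0.598 0.193
-0.75 0.564 0.208
-0.7 0.543 0.216
-0.65 0.537 0.219
-0.6 0.535 0.223
-0.55 0.538 0.236
-0.5 0.552 0.261
-0.45 0.561 0.202
-0.4 0.58 0.195
-0.35 0.647 0.184
-0.25 0.471 0.131
-0.2 0.471 0.132
{'dx': -0.224, 'dy': -0.389, 'dz': -0.092, 'rz': -0.085}
{'dx': -0.155, 'dy': -0.421, 'dz': -0.092, 'rz': -0.085}
{'dx': -0.081, 'dy': -0.442, 'dz': -0.092, 'rz': -0.085}
{'dx': -0.005, 'dy': -0.449, 'dz': -0.092, 'rz': -0.085}
{'dx': 0.071, 'dy': -0.443, 'dz': -0.092, 'rz': -0.085}
```

Request:
{"op": "apply_moves", "data": {
  "deltas": [
    {"dx": -0.224, "dy": -0.389, "dz": -0.092, "rz": -0.085, "fingers": 60},
    {"dx": -0.155, "dy": -0.421, "dz": -0.092, "rz": -0.085, "fingers": 60},
    {"dx": -0.081, "dy": -0.442, "dz": -0.092, "rz": -0.085, "fingers": 60},
    {"dx": -0.005, "dy": -0.449, "dz": -0.092, "rz": -0.085, "fingers": 60},
    {"dx": 0.071, "dy": -0.443, "dz": -0.092, "rz": -0.085, "fingers": 60}
  ]
}}

```text
$.deltas[0]: bad value
```

```bash
python3 - <<'E'
from plan import *
stat(); rows([.45,-.190,.23],-.093)
E
```

```text
t 0.15 p [ 0.1807 -0.5454  0.1822] rpy [-3.1416e+00  1.3000e-03 -1.2510e+00] F [ 0.42 -0.01  0.07] w 91.2
{'dx': -0.258, 'dy': -0.375, 'dz': -0.048, 'rz': -0.085}
{'dx': -0.191, 'dy': -0.414, 'dz': -0.049, 'rz': -0.085}
{'dx': -0.118, 'dy': -0.44, 'dz': -0.049, 'rz': -0.085}
{'dx': -0.042, 'dy': -0.454, 'dz': -0.049, 'rz': -0.085}
{'dx': 0.035, 'dy': -0.454, 'dz': -0.049, 'rz': -0.085}
```

Request:
{"op": "apply_moves", "data": {
  "deltas": [
    {"dx": -0.224, "dy": -0.389, "dz": -0.092, "rx": 0, "ry": 0, "rz": -0.085, "fingers": 60},
    {"dx": -0.155, "dy": -0.421, "dz": -0.092, "rx": 0, "ry": 0, "rz": -0.085, "fingers": 60},
    {"dx": -0.081, "dy": -0.442, "dz": -0.092, "rx": 0, "ry": 0, "rz": -0.085, "fingers": 60},
    {"dx": -0.005, "dy": -0.449, "dz": -0.092, "rx": 0, "ry": 0, "rz": -0.085, "fingers": 60},
    {"dx": 0.071, "dy": -0.443, "dz": -0.092, "rx": 0, "ry": 0, "rz": -0.085, "fingers": 60}
  ]
}}

```text
time: 0.78
tool_pos: [0.3607, -0.3393, 0.2363]
orientation: [-3.138, 0.004, -0.381]
ft_force: [-0.3, -0.6, 0.3]
gripper_width: 0.656
```

```bash
sed -i 's/for r in out: print.*/import json\n    for r in out: r["fingers"]=fingers if fingers is not None else round(o["gripper_width"]*91.2)\n    print(json.dumps(out))/' plan.py; python3 - <<'E'
from plan import *
stat(); rows([.45,-.190,.23],-.093)
E
```

```text
t 0.78 p [ 0.3607 -0.3393  0.2363] rpy [-3.1376  0.004  -0.3811] F [-0.27 -0.56  0.34] w 59.9
[{"dx": 0.072, "dy": -0.452, "dz": 0.018, "rx": -0.001, "ry": 0.001, "rz": -0.085, "fingers": 60}, {"dx": 0.148, "dy": -0.434, "dz": 0.017, "rx": -0.001, "ry": 0.001, "rz": -0.059, "fingers": 60}, {"dx": 0.198, "dy": -0.413, "dz": 0.016, "rx": 0.0, "ry": -0.0, "rz": -0.0, "fingers": 60}, {"dx": 0.033, "dy": -0.068, "dz": 0.003, "rx": 0.0, "ry": -0.0, "rz": -0.0, "fingers": 60}, {"dx": 0.0, "dy": 0.0, "dz": 0.0, "rx": -0.0, "ry": -0.0, "rz": -0.0, "fingers": 60}]
```

Motion is accurate. I'll continue to above and in front of the right handle.

Request:
{"op": "apply_moves", "data": {
  "deltas": [
    {"dx": 0.072, "dy": -0.452, "dz": 0.018, "rx": -0.001, "ry": 0.001, "rz": -0.085, "fingers": 60},
    {"dx": 0.148, "dy": -0.434, "dz": 0.017, "rx": -0.001, "ry": 0.001, "rz": -0.059, "fingers": 60},
    {"dx": 0.198, "dy": -0.413, "dz": 0.016, "rx": 0, "ry": 0, "rz": 0, "fingers": 60},
    {"dx": 0.033, "dy": -0.068, "dz": 0.003, "rx": 0, "ry": 0, "rz": 0, "fingers": 60}
  ]
}}

```text
time: 1.27
tool_pos: [0.4533, -0.1826, 0.2303]
orientation: [3.141, -0.003, -0.078]
ft_force: [0.3, -0.7, 0.6]
gripper_width: 0.661
```

```bash
python3 - <<'E'
from plan import *
from cell import viewer
stat()
c=viewer.camera_info("wrist"); p,d=viewer.get_image("wrist"); cv2.imwrite("pics/w1.png",p[:,:,::-1]); np.savez("pics/w1.npz",p=p,d=d,**c)
X=cloud(d,c)
print(proj(np.array([[.483,-.188,.125]]),c))
m=(X[...,2]>.108)&(X[...,2]<.14)&(abs(X[...,0]-.48)<.06)&(abs(X[...,1]+.19)<.07)
Q=X[m]; r=cv2.minAreaRect((Q[:,:2]*1000).astype(np.float32)); print(r,Q[:,2].max(),len(Q))
E
```

```text
t 1.27 p [ 0.4533 -0.1826  0.2303] rpy [ 3.1414e+00 -2.9000e-03 -7.8400e-02] F [ 0.3  -0.67  0.6 ] w 60.3
[[350.94517149 232.18052323]]
((488.9613342285156, -190.2071075439453), (92.58546447753906, 27.64259147644043), 84.15686798095703) 0.13319339420718582 1637
```

View pics/w1.png

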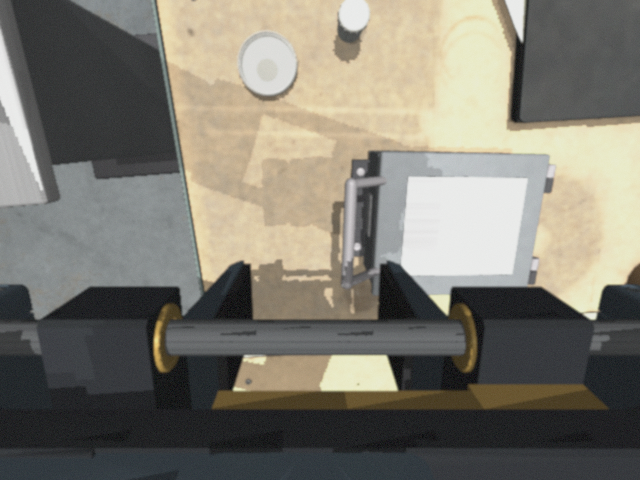

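The wrist view shows the right chamber's bar at columns 345–357, rows 180–287, and the vial and dish well clear at the top. I'll fit the bar axis next.

```bash
cat > bar.py <<'E'
from plan import *
def barfit(c,d,g,zmin=.115):
    X=cloud(d,c); m=(X[...,2]>zmin)&(X[...,2]<.2)&(np.hypot(X[...,0]-g[0],X[...,1]-g[1])<.075)&(abs(X[...,0]-g[0])<.03)
    k,lab,st,ce=cv2.connectedComponentsWithStats(m.astype(np.uint8)); i=1+np.argmax(st[1:,4]); Q=X[lab==i]
    y0,y1=np.percentile(Q[:,1],[.5,99.5]); ym=(y0+y1)/2
    # mid part, away from arms: x-center from pixels band
    B=Q[abs(Q[:,1]-ym)<.030]
    ys=np.linspace(-.026,.026,12); xs=[];zs=[];yy=[]
    for y in ys:
        b=B[abs(B[:,1]-ym-y)<.003]
        if len(b)>4: xs.append((b[:,0].min()+b[:,0].max())/2); zs.append(b[:,2].max()); yy.append(y)
    a=np.polyfit(yy,xs,1); print('bar mid',a[1].round(4),ym.round(4),'len',(y1-y0).round(4),'yaw',np.degrees(-np.arctan(a[0])).round(2),'ztop',np.median(zs).round(4),'xres',np.std(np.polyval(a,yy)-xs).round(4),'px',st[i])
E
python3 - <<'E'
from bar import *
c=np.load("pics/w1.npz"); barfit(c,c["d"],(.483,-.188))
X=cloud(c["d"],c); print('table',np.nanmedian(X[abs(X[...,2])<.01][:,2]))
T=X[190:260,385:520].reshape(-1,3); A=np.c_[T[:,:2]-[.667,-.205],np.ones(len(T))]; print(np.linalg.lstsq(A,T[:,2],rcond=None)[0])
for p in [(372,150),(550,155),(545,290)]: print(p,X[p[1]+4,p[0]-5])
E
```

```text
bar mid 0.4802 -0.1893 len 0.0909 yaw -5.36 ztop 0.1327 xres 0.0001 px [ 341  178   29  111 1516]
table 0.0007763950119756848
 ** On entry to DLASCL parameter number  4 had an illegal value
 ** On entry to DLASCL parameter number  4 had an illegal valueTraceback (most recent call last):
  File "<stdin>", line 4, in <module>
    x, resids, rank, s = _umath_linalg.lstsq(a, b, rcond,
                         ~~~~~~~~~~~~~~~~~~~^^^^^^^^^^^^^
                                             signature=signature)
                                             ^^^^^^^^^^^^^^^^^^^^
    raise LinAlgError("SVD did not converge in Linear Least Squares")
numpy.linalg.LinAlgError: SVD did not converge in Linear Least Squares
```

```bash
python3 - <<'E'
from plan import *
rows([.4802,-.1893,.165],-.0935,n=3,fingers=26,step=.04)
E
```

```text
[{"dx": 0.128, "dy": 0.019, "dz": 0.307, "rx": 0.0, "ry": -0.001, "rz": 0.007, "fingers": 26}, {"dx": 0.1, "dy": 0.014, "dz": 0.237, "rx": -0.0, "ry": -0.0, "rz": -0.0, "fingers": 26}, {"dx": 0.0, "dy": 0.0, "dz": 0.0, "rx": 0.0, "ry": 0.0, "rz": 0.0, "fingers": 26}]
```

Request:
{"op": "apply_moves", "data": {
  "deltas": [
    {"dx": 0.128, "dy": 0.019, "dz": 0.307, "rx": 0.0, "ry": -0.001, "rz": 0.007, "fingers": 26},
    {"dx": 0.1, "dy": 0.014, "dz": 0.237, "rx": 0, "ry": 0, "rz": 0, "fingers": 26},
    {"dx": 0, "dy": 0, "dz": 0, "rx": 0, "ry": 0, "rz": 0, "fingers": 26}
  ]
}}

```text
time: 1.7
tool_pos: [0.4799, -0.1924, 0.1642]
orientation: [3.139, -0.002, -0.095]
ft_force: [-0.4, 0.5, 0.6]
gripper_width: 0.361
```

```bash
python3 - <<'E'
from plan import *
from cell import viewer
stat()
c=viewer.camera_info("wrist"); p,d=viewer.get_image("wrist"); cv2.imwrite("pics/w2.png",p[:,:,::-1])
rows([.4802,-.1893,.109],-.0935,n=3,fingers=26,step=.03)
E
```

```text
t 1.7 p [ 0.4799 -0.1924  0.1642] rpy [ 3.139e+00 -1.500e-03 -9.540e-02] F [-0.42  0.48  0.6 ] w 33.0
[{"dx": -0.003, "dy": -0.016, "dz": 0.249, "rx": 0.002, "ry": -0.002, "rz": -0.001, "fingers": 26}, {"dx": -0.002, "dy": -0.013, "dz": 0.221, "rx": -0.0, "ry": -0.0, "rz": 0.0, "fingers": 26}, {"dx": 0.0, "dy": 0.0, "dz": 0.0, "rx": 0.0, "ry": 0.0, "rz": 0.0, "fingers": 26}]
```

View pics/w2.png

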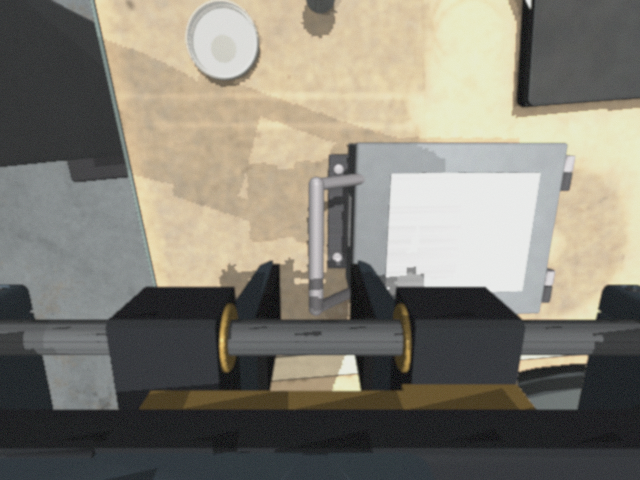

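The bar is at column 317, centred between the fingers at columns 277 and 355. Descending.

Request:
{"op": "apply_moves", "data": {
  "deltas": [
    {"dx": -0.003, "dy": -0.016, "dz": 0.249, "rx": 0.002, "ry": -0.002, "rz": -0.001, "fingers": 26},
    {"dx": -0.002, "dy": -0.013, "dz": 0.221, "rx": 0, "ry": 0, "rz": 0, "fingers": 26},
    {"dx": 0, "dy": 0, "dz": 0, "rx": 0, "ry": 0, "rz": 0, "fingers": 26}
  ]
}}

```text
time: 2.12
tool_pos: [0.481, -0.1926, 0.1128]
orientation: [3.139, -0.007, -0.097]
ft_force: [-0.1, -0.6, 1.3]
gripper_width: 0.283
```

```bash
python3 - <<'E'
from plan import *
from cell import viewer
stat()
p,d=viewer.get_image("side"); cv2.imwrite("pics/s2.png",cv2.resize(p[130:310,220:460,::-1],(720,540)))
E
```

```text
t 2.12 p [ 0.481  -0.1926  0.1128] rpy [ 3.1392 -0.0067 -0.0967] F [-0.07 -0.57  1.28] w 25.8
```

View pics/s2.png

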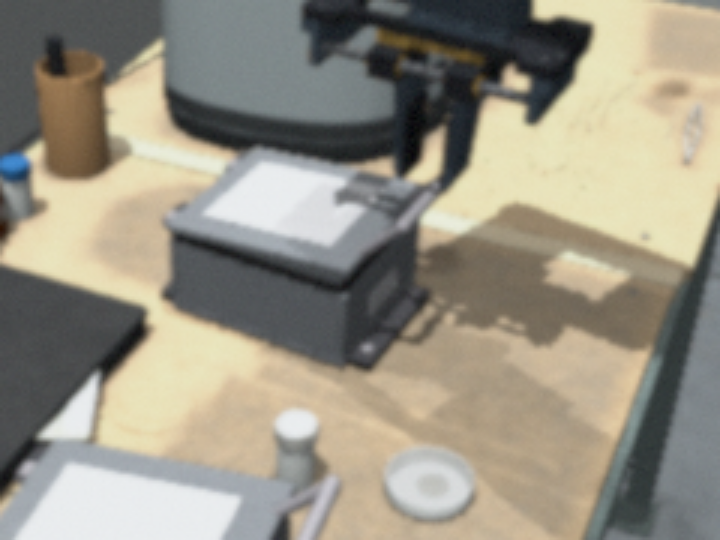

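```bash
python3 - <<'E'
from plan import *
c=np.load("pics/side0.npz"); 
for P in [[.481,-.1926,.1128],[.463,-.191,.1128],[.499,-.194,.1128],[.4802,-.1893,.126],[.4841,-.1475,.126],[.4763,-.231,.126]]:
    q=proj(P,c)[0]; print(P,((q-[220,130])*3).round(0))
E
```

```text
[0.481, -0.1926, 0.1128] [428. 211.]
[0.463, -0.191, 0.1128] [451. 218.]
[0.499, -0.194, 0.1128] [405. 204.]
[0.4802, -0.1893, 0.126] [429. 198.]
[0.4841, -0.1475, 0.126] [404. 226.]
[0.4763, -0.231, 0.126] [452. 172.]
```

```bash
python3 - <<'E'
from plan import *
from cell import viewer
stat()
for n in ["side","scene"]:
    c=viewer.camera_info(n); p,d=viewer.get_image(n); X=cloud(d,c)
    m=(abs(X[...,0]-.48)<.05)&(abs(X[...,1]+.19)<.06)&(X[...,2]>.1)
    v,u=np.where(m)
    print(n,u.min(),u.max(),v.min(),v.max())
    dark=m&(p.max(-1)<60); Q=X[dark]; v,u=np.where(dark)
    o=np.argsort(Q[:,2])[:25]
    for i in o[::3]: print(u[i],v[i],Q[i].round(3))
    q=proj([.481,-.1926,.1128],c)[0].astype(int); print(q)
    cv2.imwrite(f"pics/{n}3.png",cv2.resize(p[q[1]-50:q[1]+40,q[0]-60:q[0]+60,::-1],(720,540),interpolation=2))
E
```

```text
t 2.17 p [ 0.4821 -0.1931  0.1141] rpy [ 3.1382 -0.0096 -0.0967] F [ 0.66 -0.84  0.57] w 25.8
side 340 413 0 213
355 185 [ 0.499 -0.186  0.15 ]
356 184 [ 0.498 -0.189  0.151]
353 185 [ 0.501 -0.179  0.153]
356 183 [ 0.498 -0.188  0.154]
355 184 [ 0.498 -0.182  0.155]
359 180 [ 0.495 -0.2    0.155]
354 184 [ 0.499 -0.178  0.157]
356 182 [ 0.497 -0.187  0.157]
355 182 [ 0.499 -0.184  0.158]
[362 200]
scene 390 492 0 227
428 214 [ 0.475 -0.202  0.122]
417 199 [ 0.496 -0.191  0.147]
422 196 [ 0.496 -0.203  0.148]
413 200 [ 0.498 -0.183  0.148]
425 212 [ 0.462 -0.176  0.149]
421 197 [ 0.494 -0.199  0.149]
424 212 [ 0.463 -0.174  0.149]
414 200 [ 0.495 -0.183  0.15 ]
410 200 [ 0.499 -0.177  0.15 ]
[421 218]
```

View pics/scene3.png

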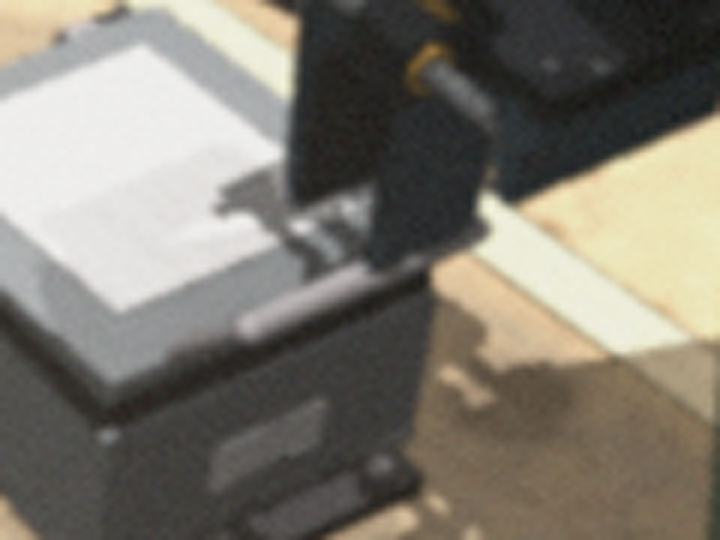

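View pics/side3.png

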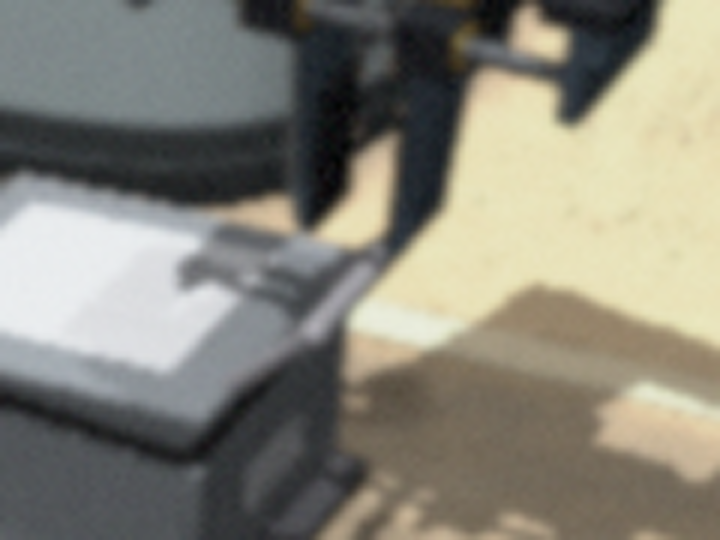

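```bash
python3 - <<'E'
from plan import *
c=np.load("pics/w1.npz"); X=cloud(c["d"],c)
R=Ro.from_euler('xyz',[3.1414,-.0029,-.0784]); p=np.array([.4533,-.1826,.2303])
T=(X-p)@R.as_matrix()
for (u,v) in [(240,266),(246,270),(245,290),(235,280),(248,320),(388,266),(385,290),(395,275),(380,268)]: print((u,v),T[v,u].round(4), c["d"][v,u].round(3))
print('TCP proj',proj(p,c), 'finger tip proj', proj(p+R.apply([.03,0,0]),c),proj(p+R.apply([.03,.016,0]),c),proj(p+R.apply([.03,-.016,0]),c))
from cell import viewer
stat()
c=viewer.camera_info("wrist"); q,d=viewer.get_image("wrist"); cv2.imwrite("pics/w4.png",q[:,:,::-1]);np.savez("pics/w4.npz",p=q,d=d,**c)
E
```

```text
(240, 266) [-0.0334 -0.0178 -0.0408] 0.171
(246, 270) [-0.0305 -0.0165 -0.0422] 0.17
(245, 290) [-0.0303 -0.0094 -0.0481] 0.167
(235, 280) [-0.0329 -0.0165 -0.0547] 0.158
(248, 320) [-0.0149 -0.0343 -0.1252] 0.086
(388, 266) [ 0.033  -0.017  -0.0383] 0.174
(385, 290) [ 0.0297 -0.0108 -0.0513] 0.163
(395, 275) [ 0.0332 -0.018  -0.0527] 0.16
(380, 268) [ 0.0301 -0.0148 -0.0347] 0.178
TCP proj [[314.95750531 272.42744594]] finger tip proj [[368.54772047 272.46642858]] [[367.50830245 298.91069656]] [[369.62823603 244.97658117]]
t 2.27 p [ 0.4831 -0.1931  0.1148] rpy [ 3.1377 -0.0118 -0.0964] F [ 0.33 -0.09 -0.08] w 26.0
```

View pics/w4.png

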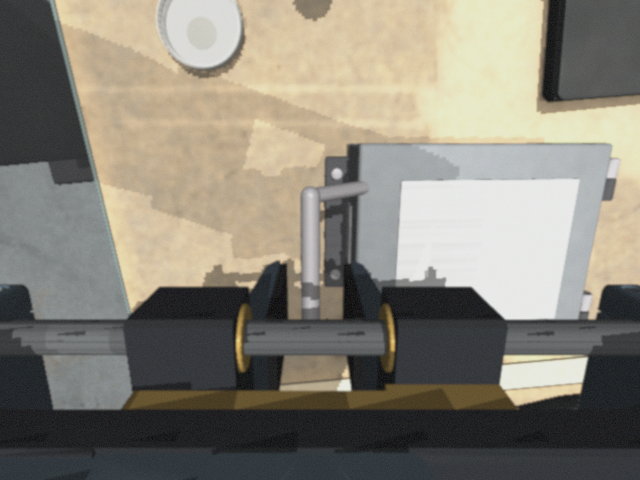

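Depth and the wrist view put the fingertips about 35 mm behind the stated TCP, which leaves them above the bar. A trial close is harmless and will show which is right.

```bash
python3 - <<'E'
from plan import *
rows([.4802,-.1893,.112],-.0935,n=2,fingers=4,step=.03)
E
```

```text
[{"dx": -0.027, "dy": -0.029, "dz": 0.022, "rx": 0.002, "ry": -0.006, "rz": -0.001, "fingers": 4}, {"dx": 0.0, "dy": 0.0, "dz": 0.0, "rx": -0.0, "ry": 0.0, "rz": 0.0, "fingers": 4}]
```

Request:
{"op": "apply_moves", "data": {
  "deltas": [
    {"dx": -0.027, "dy": -0.029, "dz": 0.022, "rx": 0.002, "ry": -0.006, "rz": -0.001, "fingers": 4},
    {"dx": 0.0, "dy": 0.0, "dz": 0.0, "rx": 0, "ry": 0.0, "rz": 0.0, "fingers": 4},
    {"dx": 0.0, "dy": 0.0, "dz": 0.0, "rx": 0, "ry": 0.0, "rz": 0.0, "fingers": 4}
  ]
}}

```text
time: 2.7
tool_pos: [0.4811, -0.1894, 0.1139]
orientation: [3.141, -0.002, -0.094]
ft_force: [0.2, -0.3, 0.0]
gripper_width: 0.048
```

```bash
python3 - <<'E'
from plan import *
from cell import viewer
stat()
c=viewer.camera_info("wrist"); q,d=viewer.get_image("wrist"); cv2.imwrite("pics/w5.png",q[:,:,::-1])
E
```

```text
t 2.7 p [ 0.4811 -0.1894  0.1139] rpy [ 3.1409e+00 -2.4000e-03 -9.4000e-02] F [ 0.22 -0.28  0.  ] w 4.4
```

View pics/w5.png

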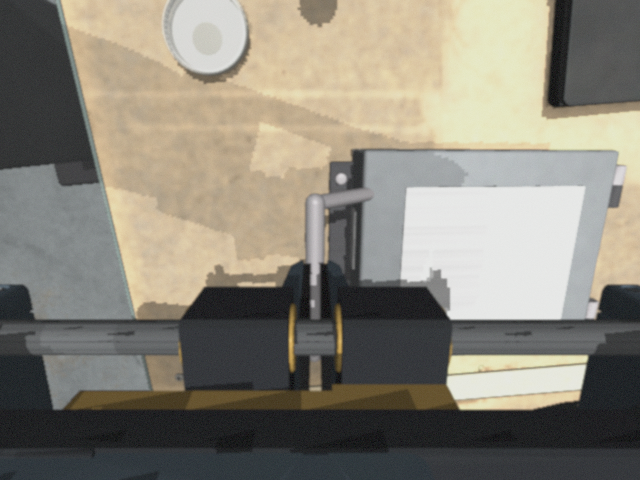

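Confirmed: the fingers closed to 4 mm above the bar, so the real tips sit about 35 mm behind the reported TCP. I'll use a tool z offset of −0.035 from here. Now reopen and descend to tool z ≈ 0.074.

Request:
{"op": "apply_moves", "data": {
  "deltas": [
    {"dx": -0.007, "dy": 0, "dz": 0, "rx": 0, "ry": 0, "rz": 0, "fingers": 28},
    {"dx": 0.0, "dy": 0.0, "dz": 0.0, "rx": 0, "ry": 0.0, "rz": 0.0, "fingers": 28},
    {"dx": 0.0, "dy": 0.0, "dz": 0.16, "rx": 0, "ry": 0.0, "rz": 0.0, "fingers": 28},
    {"dx": 0.0, "dy": 0.0, "dz": 0.16, "rx": 0, "ry": 0.0, "rz": 0.0, "fingers": 26}
  ]
}}

```text
time: 3.25
tool_pos: [0.4817, -0.19, 0.0761]
orientation: [3.14, -0.006, -0.094]
ft_force: [-0.2, 0.0, 0.1]
gripper_width: 0.285
```

```bash
python3 - <<'E'
from plan import *
from cell import viewer
stat()
c=viewer.camera_info("scene"); p,d=viewer.get_image("scene"); q=proj([.481,-.1926,.1128],c)[0].astype(int)
cv2.imwrite(f"pics/sc6.png",cv2.resize(p[q[1]-50:q[1]+40,q[0]-60:q[0]+60,::-1],(720,540),interpolation=2))
rows([.4802,-.1893,.074],-.0935,n=2,step=.03)
E
```

```text
t 3.25 p [ 0.4817 -0.19    0.0761] rpy [ 3.1397 -0.0063 -0.0939] F [-0.2   0.    0.06] w 26.0
[{"dx": 0.002, "dy": 0.0, "dz": -0.003, "rx": 0.0, "ry": -0.001, "rz": -0.0, "fingers": 26}, {"dx": 0.0, "dy": 0.0, "dz": 0.0, "rx": 0.0, "ry": 0.0, "rz": 0.0, "fingers": 26}]
```

View pics/sc6.png

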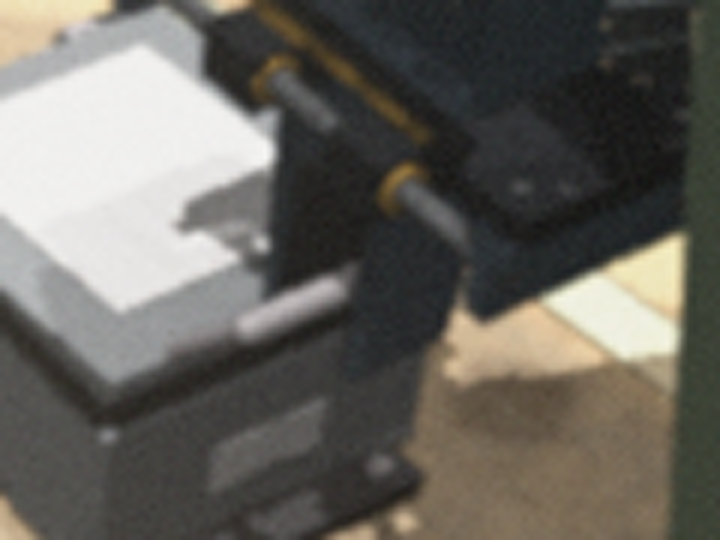

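The fingers now straddle the bar, which disappears between them at about (350,290). Closing in stages while watching the force.

Request:
{"op": "apply_moves", "data": {
  "deltas": [
    {"dx": 0, "dy": 0, "dz": 0, "rx": 0, "ry": 0, "rz": 0, "fingers": 13},
    {"dx": 0, "dy": 0, "dz": 0, "rx": 0, "ry": 0, "rz": 0, "fingers": 11}
  ]
}}

```text
time: 3.55
tool_pos: [0.4801, -0.1894, 0.074]
orientation: [3.141, -0.002, -0.094]
ft_force: [0.9, -0.2, -0.1]
gripper_width: 0.128
```

Request:
{"op": "apply_moves", "data": {
  "deltas": [
    {"dx": 0, "dy": 0, "dz": 0, "rx": 0, "ry": 0, "rz": 0, "fingers": 8}
  ]
}}

```text
time: 3.68
tool_pos: [0.4811, -0.1895, 0.0746]
orientation: [3.141, -0.004, -0.094]
ft_force: [1.3, 0.5, -1.6]
gripper_width: 0.101
```

```bash
python3 - <<'E'
from plan import *
stat()
E
```

```text
t 3.67 p [ 0.4811 -0.1895  0.0746] rpy [ 3.141  -0.0037 -0.0944] F [ 1.28  0.5  -1.61] w 9.2
```

```bash
cat > arc.py <<'E'
from plan import *
f=lambda t:.188*np.cos(t)-.034*np.sin(t)
g=lambda t:.034*np.cos(t)+.188*np.sin(t)
def pt(P0,t0,yaw,t): return np.array(P0)+np.r_[(f(t0)-f(t))*np.array([np.cos(yaw),np.sin(yaw)]),g(t)-g(t0)]
def arcrows(P0,t0,yaw,ths,fingers):
    o=observe(); x=o["tool_pos"];R=Ro.from_euler('xyz',o["orientation"]);G=goal_R(yaw); out=[]
    # estimate current theta
    tt=np.linspace(0,1.3,1301); E=[np.linalg.norm(pt(P0,t0,yaw,t)-x) for t in tt]; print('theta now',tt[np.argmin(E)].round(3),'err mm',(1000*(x-pt(P0,t0,yaw,tt[np.argmin(E)]))).round(1))
    for t in ths:
        p=pt(P0,t0,yaw,t); s=R.inv().apply(p-x)/.12; rv=(R.inv()*G).as_rotvec()/2
        out.append(dict(zip(["dx","dy","dz","rx","ry","rz"],[round(float(v),3) for v in [*s,*rv]]),fingers=fingers)); x=p;R=G
    print(json.dumps(out))
import json
E
python3 - <<'E'
from arc import *
arcrows([.4811,-.1895,.0746],.075,-.0935,[.11,.18,.26,.34,.42],8)
E
```

```text
theta now 0.075 err mm [-0.  0. -0.]
[{"dx": 0.015, "dy": 0.0, "dz": -0.054, "rx": 0.0, "ry": -0.002, "rz": -0.0, "fingers": 8}, {"dx": 0.035, "dy": 0.0, "dz": -0.106, "rx": 0.0, "ry": 0.0, "rz": 0.0, "fingers": 8}, {"dx": 0.049, "dy": -0.0, "dz": -0.117, "rx": 0.0, "ry": 0.0, "rz": 0.0, "fingers": 8}, {"dx": 0.059, "dy": -0.0, "dz": -0.113, "rx": 0.0, "ry": 0.0, "rz": 0.0, "fingers": 8}, {"dx": 0.068, "dy": -0.0, "dz": -0.108, "rx": 0.0, "ry": 0.0, "rz": 0.0, "fingers": 8}]
```

Request:
{"op": "apply_moves", "data": {
  "deltas": [
    {"dx": 0.015, "dy": 0.0, "dz": -0.054, "rx": 0.0, "ry": -0.002, "rz": 0, "fingers": 8},
    {"dx": 0.035, "dy": 0.0, "dz": -0.106, "rx": 0.0, "ry": 0.0, "rz": 0.0, "fingers": 8},
    {"dx": 0.049, "dy": 0, "dz": -0.117, "rx": 0.0, "ry": 0.0, "rz": 0.0, "fingers": 8}
  ]
}}

```text
time: 4.05
tool_pos: [0.4932, -0.1907, 0.109]
orientation: [3.141, 0.002, -0.095]
ft_force: [3.2, -0.2, -6.0]
gripper_width: 0.102
```

```bash
python3 - <<'E'
from arc import *
stat()
arcrows([.4811,-.1895,.0746],.075,-.0935,[.34,.42,.51,.6,.69],8)
E
```

```text
t 4.05 p [ 0.4932 -0.1907  0.109 ] rpy [ 3.1411e+00  1.7000e-03 -9.4700e-02] F [ 3.23 -0.19 -5.98] w 9.3
theta now 0.266 err mm [-0.3 -0.   0.2]
[{"dx": 0.057, "dy": -0.0, "dz": -0.103, "rx": 0.0, "ry": 0.001, "rz": -0.001, "fingers": 8}, {"dx": 0.068, "dy": -0.0, "dz": -0.108, "rx": 0.0, "ry": 0.0, "rz": 0.0, "fingers": 8}, {"dx": 0.086, "dy": 0.0, "dz": -0.115, "rx": 0.0, "ry": 0.0, "rz": 0.0, "fingers": 8}, {"dx": 0.096, "dy": 0.0, "dz": -0.106, "rx": 0.0, "ry": 0.0, "rz": 0.0, "fingers": 8}, {"dx": 0.105, "dy": 0.0, "dz": -0.097, "rx": 0.0, "ry": 0.0, "rz": 0.0, "fingers": 8}]
```

Tracking the arc well with small forces.

Request:
{"op": "apply_moves", "data": {
  "deltas": [
    {"dx": 0.057, "dy": 0, "dz": -0.103, "rx": 0.0, "ry": 0.001, "rz": -0.001, "fingers": 8},
    {"dx": 0.068, "dy": 0, "dz": -0.108, "rx": 0.0, "ry": 0.0, "rz": 0.0, "fingers": 8},
    {"dx": 0.086, "dy": 0.0, "dz": -0.115, "rx": 0.0, "ry": 0.0, "rz": 0.0, "fingers": 8},
    {"dx": 0.096, "dy": 0.0, "dz": -0.106, "rx": 0.0, "ry": 0.0, "rz": 0.0, "fingers": 8}
  ]
}}

```text
time: 4.55
tool_pos: [0.531, -0.1943, 0.1637]
orientation: [3.141, 0.0, -0.093]
ft_force: [3.6, -1.5, -9.5]
gripper_width: 0.099
```

```bash
python3 - <<'E'
from arc import *
stat()
arcrows([.4811,-.1895,.0746],.075,-.0935,[.68,.75,.79,.79],8)
E
```

```text
t 4.55 p [ 0.531  -0.1943  0.1637] rpy [ 3.1406e+00  5.0000e-04 -9.2800e-02] F [ 3.58 -1.45 -9.53] w 9.0
theta now 0.615 err mm [-0.9 -0.1  0.9]
[{"dx": 0.083, "dy": -0.001, "dz": -0.063, "rx": 0.0, "ry": 0.0, "rz": 0.0, "fingers": 8}, {"dx": 0.087, "dy": -0.0, "dz": -0.07, "rx": 0.0, "ry": 0.0, "rz": 0.0, "fingers": 8}, {"dx": 0.052, "dy": -0.0, "dz": -0.037, "rx": 0.0, "ry": 0.0, "rz": 0.0, "fingers": 8}, {"dx": 0.0, "dy": 0.0, "dz": 0.0, "rx": 0.0, "ry": 0.0, "rz": 0.0, "fingers": 8}]
```

Request:
{"op": "apply_moves", "data": {
  "deltas": [
    {"dx": 0.083, "dy": -0.001, "dz": -0.063, "rx": 0.0, "ry": 0.0, "rz": 0.0, "fingers": 8},
    {"dx": 0.087, "dy": 0, "dz": -0.07, "rx": 0.0, "ry": 0.0, "rz": 0.0, "fingers": 8},
    {"dx": 0.045, "dy": 0, "dz": -0.034, "rx": 0.0, "ry": 0.0, "rz": 0.0, "fingers": 8}
  ]
}}

```text
time: 4.92
tool_pos: [0.5554, -0.1968, 0.1851]
orientation: [3.14, 0.007, -0.093]
ft_force: [0.2, -1.4, -5.5]
gripper_width: 0.103
```

```bash
python3 - <<'E'
from arc import *
from cell import viewer
stat()
arcrows([.4811,-.1895,.0746],.075,-.0935,[.79,.79],8)
p,d=viewer.get_image("side"); cv2.imwrite("pics/s7.png",cv2.resize(p[100:280,220:460,::-1],(720,540)))
E
```

```text
t 4.92 p [ 0.5554 -0.1968  0.1851] rpy [ 3.1399  0.0065 -0.0927] F [ 0.18 -1.35 -5.54] w 9.4
theta now 0.784 err mm [-1.2 -0.2  1.7]
[{"dx": 0.017, "dy": -0.003, "dz": 0.009, "rx": 0.001, "ry": 0.003, "rz": 0.0, "fingers": 8}, {"dx": 0.0, "dy": 0.0, "dz": 0.0, "rx": 0.0, "ry": 0.0, "rz": 0.0, "fingers": 8}]
```

View pics/s7.png

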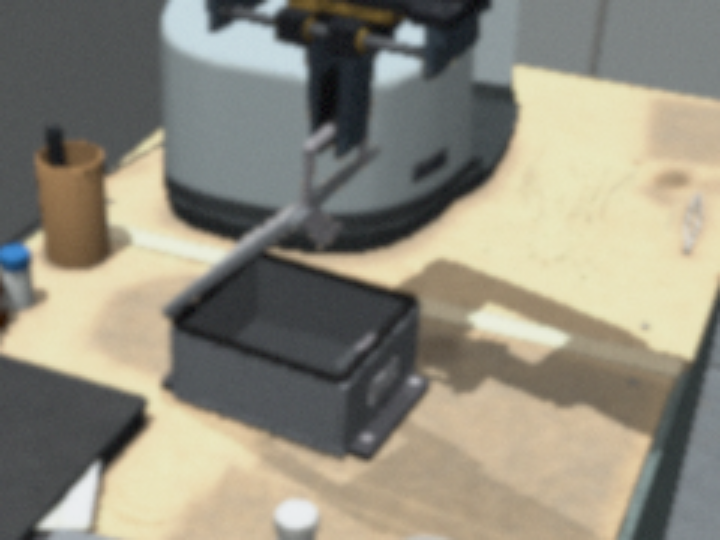

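The right lid is at about 45°. I'll release and retreat straight up.

Request:
{"op": "apply_moves", "data": {
  "deltas": [
    {"dx": 0, "dy": 0, "dz": 0, "rx": 0, "ry": 0, "rz": 0, "fingers": 45},
    {"dx": 0, "dy": 0, "dz": 0, "rx": 0, "ry": 0, "rz": 0, "fingers": 45},
    {"dx": -0.03, "dy": 0, "dz": -0.2, "rx": 0, "ry": 0, "rz": 0, "fingers": 45},
    {"dx": -0.03, "dy": 0, "dz": -0.35, "rx": 0, "ry": 0, "rz": 0, "fingers": 45}
  ]
}}

```text
time: 5.48
tool_pos: [0.5475, -0.1951, 0.2509]
orientation: [-3.141, 0.01, -0.092]
ft_force: [0.3, -0.1, -0.1]
gripper_width: 0.484
```

```bash
cat > lid.py <<'E'
from arc import *
from cell import viewer
H=dict(R=((.667,-.205,.077),-.0935),L=((.618,.167,.080),.079))
def lidang(side,n="side",save=None):
    (hx,hy,hz),yaw=H[side]
    t=observe()['time']; c=viewer.camera_info(n); p,d=viewer.get_image(n); X=cloud(d,c)
    e=np.array([np.cos(yaw),np.sin(yaw)]); D=X-np.array([hx,hy,hz]); a=-(D[...,:2]@e); b=D[...,0]*-e[1]+D[...,1]*e[0]; z=D[...,2]
    # white label pixels: bright
    m=(abs(b)<.05)&(a>0)&(a<.17)&(z>-.01)&(z<.19)&(p.min(-1)>140)
    A=a[m];Z=z[m]
    s=np.polyfit(A,Z,1)
    for _ in range(5):
        r=abs(Z-np.polyval(s,A)); w=r<max(.004,np.median(r)*2); s=np.polyfit(A[w],Z[w],1)
    print(side,n,'t',round(t,2),'angle',np.arctan(s[0]).round(3),'off',(s[1]*np.cos(np.arctan(s[0]))).round(4),'n',m.sum(),'a',A.min().round(3),A.max().round(3))
    if save: cv2.imwrite(save,p[:,:,::-1])
E
python3 - <<'E'
from lid import *
stat(); lidang('R','scene',"pics/sc8.png"); lidang('R','side')
rows([.40,.10,.30],.079,n=5,fingers=45)
E
```

```text
t 5.47 p [ 0.5475 -0.1951  0.2509] rpy [-3.141   0.0104 -0.0918] F [ 0.34 -0.12 -0.06] w 44.1
R scene t 5.47 angle 0.61 off 0.0042 n 560 a 0.0 0.144
R side t 5.53 angle 0.582 off 0.0057 n 479 a 0.001 0.143
[{"dx": -0.242, "dy": -0.384, "dz": -0.061, "rx": 0.002, "ry": -0.001, "rz": -0.085, "fingers": 45}, {"dx": -0.174, "dy": -0.42, "dz": -0.059, "rx": 0.0, "ry": -0.0, "rz": -0.0, "fingers": 45}, {"dx": -0.173, "dy": -0.42, "dz": -0.059, "rx": 0.0, "ry": -0.0, "rz": -0.0, "fingers": 45}, {"dx": -0.173, "dy": -0.42, "dz": -0.059, "rx": 0.0, "ry": 0.0, "rz": 0.0, "fingers": 45}, {"dx": -0.173, "dy": -0.42, "dz": -0.059, "rx": 0.0, "ry": 0.0, "rz": 0.0, "fingers": 45}]
```

View pics/sc8.png

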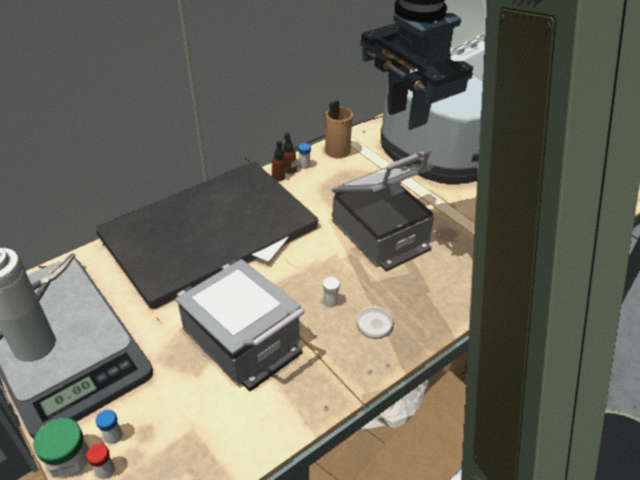

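R is sinking (0.61 to 0.58 rad within 0.06 s), so R is the worn one. L still has to be tested and left open, so I'm moving there.

Request:
{"op": "apply_moves", "data": {
  "deltas": [
    {"dx": -0.242, "dy": -0.384, "dz": -0.061, "rx": 0.002, "ry": -0.001, "rz": -0.085, "fingers": 45},
    {"dx": -0.174, "dy": -0.42, "dz": -0.059, "rx": 0.0, "ry": 0, "rz": 0, "fingers": 45},
    {"dx": -0.173, "dy": -0.42, "dz": -0.04, "rx": 0.0, "ry": 0, "rz": 0, "fingers": 35},
    {"dx": -0.173, "dy": -0.42, "dz": 0, "rx": 0.0, "ry": 0.0, "rz": 0.0, "fingers": 28},
    {"dx": -0.173, "dy": -0.42, "dz": 0, "rx": 0.0, "ry": 0.0, "rz": 0.0, "fingers": 28}
  ]
}}

```text
time: 6.2
tool_pos: [0.4242, 0.0507, 0.2743]
orientation: [-3.139, -0.003, 0.077]
ft_force: [-0.2, 0.4, 0.2]
gripper_width: 0.308
```

```bash
python3 - <<'E'
from lid import *
stat(); lidang('R','side')
rows([.42,.145,.18],.079,n=3,fingers=28)
E
```

```text
t 6.2 p [0.4242 0.0507 0.2743] rpy [-3.1391 -0.0034  0.0771] F [-0.19  0.4   0.24] w 28.1
R side t 6.2 angle 0.136 off 0.0055 n 1421 a 0.0 0.169
[{"dx": 0.023, "dy": -0.311, "dz": 0.336, "rx": -0.004, "ry": -0.0, "rz": 0.001, "fingers": 28}, {"dx": 0.023, "dy": -0.314, "dz": 0.334, "rx": -0.0, "ry": -0.0, "rz": -0.0, "fingers": 28}, {"dx": 0.008, "dy": -0.114, "dz": 0.121, "rx": 0.0, "ry": -0.0, "rz": -0.0, "fingers": 28}]
```

Request:
{"op": "apply_moves", "data": {
  "deltas": [
    {"dx": 0.023, "dy": -0.311, "dz": 0.336, "rx": -0.004, "ry": 0, "rz": 0.001, "fingers": 28},
    {"dx": 0.023, "dy": -0.314, "dz": 0.334, "rx": 0, "ry": 0, "rz": 0, "fingers": 28},
    {"dx": 0.008, "dy": -0.114, "dz": 0.121, "rx": 0.0, "ry": 0, "rz": 0, "fingers": 28},
    {"dx": 0, "dy": 0, "dz": 0, "rx": 0.0, "ry": 0, "rz": 0, "fingers": 28}
  ]
}}

```text
time: 6.75
tool_pos: [0.4191, 0.1486, 0.1778]
orientation: [-3.142, -0.006, 0.083]
ft_force: [0.0, -0.9, 0.2]
gripper_width: 0.306
```

```bash
python3 - <<'E'
from lid import *
from bar import barfit
stat(); c=viewer.camera_info("wrist"); p,d=viewer.get_image("wrist"); cv2.imwrite("pics/w9.png",p[:,:,::-1]); np.savez("pics/w9.npz",p=p,d=d,**c)
barfit(c,d,(.434,.1527)); lidang('R','side'); lidang('L','side')
E
```

```text
t 6.75 p [0.4191 0.1486 0.1778] rpy [-3.1416 -0.0057  0.0834] F [ 0.05 -0.88  0.2 ] w 27.9
bar mid 0.4286 0.152 len 0.0905 yaw 4.74 ztop 0.1339 xres 0.0001 px [ 321  176   34  134 2190]
R side t 6.8 angle 0.105 off 0.0046 n 72 a 0.013 0.058
L side t 6.85 angle 0.074 off 0.0047 n 3859 a 0.0 0.169
```

View pics/w9.png

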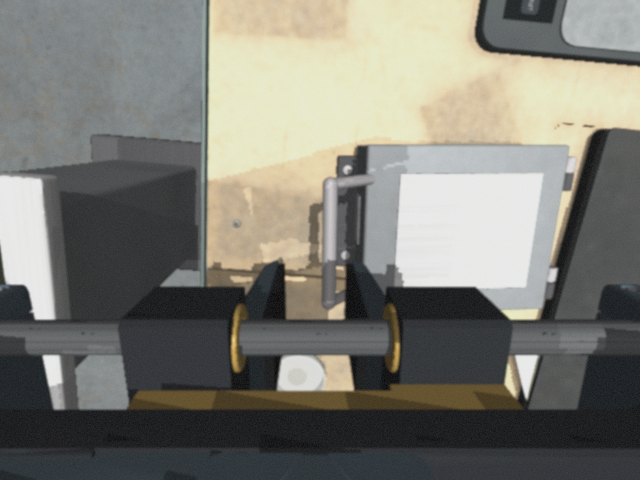

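```bash
python3 - <<'E'
from plan import *
c=np.load("pics/w9.npz")
for x in (.4275,.4295,.4335): print(x,proj([x,.152,.127],c), proj([x+.0022,.125,.127],c))
p=c["p"]
for v in (200,215,230,245): print(v,[int(a) for a in p[v,318:345].min(-1)])
rows([.4295,.152,.135],.082,n=3,fingers=28,step=.03)
E
```

```text
0.4275 [[327.01150789 243.38295525]] [[326.58895656 280.43600247]]
0.4295 [[329.91514687 243.61447301]] [[329.41693671 280.65403487]]
0.4335 [[335.71883153 244.07722203]] [[335.06948858 281.0898369 ]]
200 [143, 142, 143, 138, 123, 114, 134, 147, 162, 172, 182, 194, 198, 197, 191, 179, 170, 158, 139, 105, 70, 56, 56, 55, 54, 57, 57]
215 [122, 143, 144, 135, 124, 119, 133, 148, 165, 176, 187, 191, 199, 195, 188, 177, 171, 157, 135, 111, 100, 93, 96, 95, 97, 97, 94]
230 [97, 120, 138, 139, 126, 126, 137, 149, 165, 179, 189, 197, 196, 192, 185, 174, 167, 148, 125, 102, 92, 91, 93, 95, 95, 89, 94]
245 [117, 140, 158, 146, 129, 125, 139, 155, 167, 177, 191, 195, 195, 188, 184, 176, 162, 144, 115, 96, 96, 96, 95, 96, 96, 96, 97]
[{"dx": 0.048, "dy": -0.018, "dz": 0.245, "rx": -0.0, "ry": -0.005, "rz": -0.001, "fingers": 28}, {"dx": 0.026, "dy": -0.01, "dz": 0.128, "rx": 0.0, "ry": -0.0, "rz": -0.0, "fingers": 28}, {"dx": 0.0, "dy": 0.0, "dz": 0.0, "rx": 0.0, "ry": -0.0, "rz": -0.0, "fingers": 28}]
```

The bar's centre is at column 329.5, giving x = 0.4293. Descending onto it.

Request:
{"op": "apply_moves", "data": {
  "deltas": [
    {"dx": 0.048, "dy": -0.018, "dz": 0.245, "rx": 0, "ry": -0.005, "rz": -0.001, "fingers": 28},
    {"dx": 0.026, "dy": -0.01, "dz": 0.128, "rx": 0.0, "ry": 0, "rz": 0, "fingers": 28},
    {"dx": 0, "dy": 0, "dz": 0, "rx": 0.0, "ry": 0, "rz": 0, "fingers": 28}
  ]
}}

```text
time: 7.28
tool_pos: [0.4329, 0.1503, 0.1375]
orientation: [-3.14, -0.008, 0.079]
ft_force: [0.3, -1.0, -0.0]
gripper_width: 0.307
```

```bash
python3 - <<'E'
from lid import *
stat(); c=viewer.camera_info("wrist"); p,d=viewer.get_image("wrist"); cv2.imwrite("pics/w10.png",p[:,:,::-1])
rows([.4294,.152,.075],.082,n=3,fingers=26,step=.03)
E
```

```text
t 7.28 p [0.4329 0.1503 0.1375] rpy [-3.1396 -0.0075  0.0792] F [ 0.31 -1.   -0.03] w 28.0
[{"dx": -0.017, "dy": -0.007, "dz": 0.249, "rx": -0.001, "ry": -0.004, "rz": -0.001, "fingers": 26}, {"dx": -0.015, "dy": -0.008, "dz": 0.249, "rx": 0.0, "ry": 0.0, "rz": -0.0, "fingers": 26}, {"dx": -0.002, "dy": -0.001, "dz": 0.027, "rx": 0.0, "ry": -0.0, "rz": -0.0, "fingers": 26}]
```

View pics/w10.png

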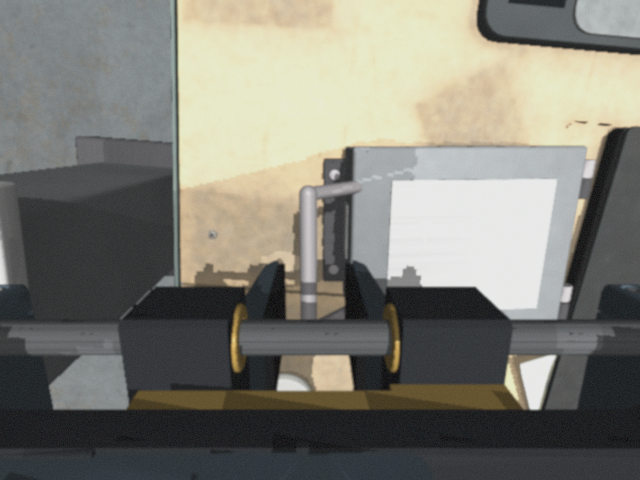

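Request:
{"op": "apply_moves", "data": {
  "deltas": [
    {"dx": -0.03, "dy": -0.01, "dz": 0, "rx": -0.001, "ry": -0.004, "rz": -0.001, "fingers": 28},
    {"dx": 0, "dy": 0, "dz": 0, "rx": 0, "ry": 0, "rz": 0, "fingers": 28}
  ]
}}

```text
time: 7.58
tool_pos: [0.4304, 0.1511, 0.14]
orientation: [-3.141, -0.004, 0.08]
ft_force: [-0.1, 0.3, 0.1]
gripper_width: 0.305
```

```bash
python3 - <<'E'
from lid import *
stat()
rows([.4294,.152,.075],.082,n=3,fingers=26,step=.03)
E
```

```text
t 7.58 p [0.4304 0.1511 0.14  ] rpy [-3.1407 -0.0037  0.0803] F [-0.14  0.3   0.08] w 27.8
[{"dx": -0.005, "dy": -0.004, "dz": 0.25, "rx": -0.0, "ry": -0.002, "rz": -0.001, "fingers": 26}, {"dx": -0.004, "dy": -0.004, "dz": 0.25, "rx": -0.0, "ry": 0.0, "rz": -0.0, "fingers": 26}, {"dx": -0.001, "dy": -0.001, "dz": 0.042, "rx": -0.0, "ry": 0.0, "rz": 0.0, "fingers": 26}]
```

Request:
{"op": "apply_moves", "data": {
  "deltas": [
    {"dx": -0.008, "dy": -0.004, "dz": 0.25, "rx": 0, "ry": -0.002, "rz": -0.001, "fingers": 26},
    {"dx": -0.008, "dy": -0.004, "dz": 0.25, "rx": 0, "ry": -0.002, "rz": 0, "fingers": 26},
    {"dx": -0.004, "dy": -0.001, "dz": 0.042, "rx": 0, "ry": 0.0, "rz": 0.0, "fingers": 26},
    {"dx": 0, "dy": 0, "dz": 0, "rx": 0, "ry": 0, "rz": 0, "fingers": 24}
  ]
}}

```text
time: 8.07
tool_pos: [0.4306, 0.1529, 0.077]
orientation: [-3.139, -0.003, 0.083]
ft_force: [0.2, -0.1, -0.4]
gripper_width: 0.264
```

```bash
python3 - <<'E'
from lid import *
stat()
rows([.4294,.152,.075],.082,n=2,fingers=14,step=.03)
E
```

```text
t 8.07 p [0.4306 0.1529 0.077 ] rpy [-3.139  -0.0032  0.0827] F [ 0.17 -0.14 -0.44] w 24.1
[{"dx": -0.011, "dy": 0.007, "dz": 0.016, "rx": -0.001, "ry": -0.002, "rz": 0.0, "fingers": 14}, {"dx": 0.0, "dy": 0.0, "dz": 0.0, "rx": 0.0, "ry": -0.0, "rz": -0.0, "fingers": 14}]
```

Request:
{"op": "apply_moves", "data": {
  "deltas": [
    {"dx": -0.011, "dy": 0.007, "dz": 0.016, "rx": -0.001, "ry": -0.002, "rz": 0.0, "fingers": 14},
    {"dx": 0.0, "dy": 0.0, "dz": 0.0, "rx": 0.0, "ry": 0, "rz": 0, "fingers": 12}
  ]
}}

```text
time: 8.32
tool_pos: [0.4301, 0.1522, 0.0766]
orientation: [-3.141, -0.001, 0.083]
ft_force: [-1.7, -1.1, -1.1]
gripper_width: 0.134
```

Request:
{"op": "apply_moves", "data": {
  "deltas": [
    {"dx": 0.0, "dy": 0.0, "dz": 0.0, "rx": 0.0, "ry": 0, "rz": 0, "fingers": 8}
  ]
}}

```text
time: 8.45
tool_pos: [0.4289, 0.1521, 0.0767]
orientation: [-3.14, 0.001, 0.082]
ft_force: [-2.3, -0.3, -1.8]
gripper_width: 0.103
```

```bash
python3 - <<'E'
from lid import *
stat(); p=observe()["tool_pos"]; np.save("P0.npy",p)
arcrows(p,.074,.082,[.11,.18,.26,.34,.42],8)
E
```

```text
t 8.45 p [0.4289 0.1521 0.0767] rpy [-3.1405e+00  9.0000e-04  8.2400e-02] F [-2.33 -0.35 -1.85] w 9.4
theta now 0.074 err mm [0. 0. 0.]
[{"dx": 0.015, "dy": -0.0, "dz": -0.055, "rx": -0.001, "ry": 0.0, "rz": 0.0, "fingers": 8}, {"dx": 0.035, "dy": 0.0, "dz": -0.106, "rx": 0.0, "ry": 0.0, "rz": 0.0, "fingers": 8}, {"dx": 0.049, "dy": -0.0, "dz": -0.117, "rx": 0.0, "ry": 0.0, "rz": 0.0, "fingers": 8}, {"dx": 0.059, "dy": 0.0, "dz": -0.113, "rx": 0.0, "ry": 0.0, "rz": 0.0, "fingers": 8}, {"dx": 0.068, "dy": -0.0, "dz": -0.108, "rx": 0.0, "ry": 0.0, "rz": 0.0, "fingers": 8}]
```

Gripped, with low force. Lifting L.

Request:
{"op": "apply_moves", "data": {
  "deltas": [
    {"dx": 0.015, "dy": 0, "dz": -0.055, "rx": -0.001, "ry": 0.0, "rz": 0.0, "fingers": 8},
    {"dx": 0.035, "dy": 0.0, "dz": -0.106, "rx": 0.0, "ry": 0.0, "rz": 0.0, "fingers": 8},
    {"dx": 0.049, "dy": 0, "dz": -0.117, "rx": 0.0, "ry": 0.0, "rz": 0.0, "fingers": 8}
  ]
}}

```text
time: 8.82
tool_pos: [0.4405, 0.1529, 0.1103]
orientation: [3.14, 0.003, 0.082]
ft_force: [1.6, 1.0, -7.7]
gripper_width: 0.101
```

```bash
python3 - <<'E'
from lid import *
stat(); arcrows(np.load("P0.npy"),.074,.082,[.34,.42,.51,.6,.69],8)
E
```

```text
t 8.82 p [0.4405 0.1529 0.1103] rpy [3.1399 0.0034 0.0823] F [ 1.58  1.02 -7.69] w 9.2
theta now 0.26 err mm [-0.4 -0.2  0.3]
[{"dx": 0.062, "dy": -0.001, "dz": -0.111, "rx": 0.001, "ry": 0.002, "rz": 0.0, "fingers": 8}, {"dx": 0.068, "dy": -0.0, "dz": -0.108, "rx": 0.0, "ry": 0.0, "rz": 0.0, "fingers": 8}, {"dx": 0.086, "dy": -0.0, "dz": -0.115, "rx": 0.0, "ry": 0.0, "rz": 0.0, "fingers": 8}, {"dx": 0.096, "dy": 0.0, "dz": -0.106, "rx": 0.0, "ry": 0.0, "rz": 0.0, "fingers": 8}, {"dx": 0.105, "dy": 0.0, "dz": -0.097, "rx": 0.0, "ry": 0.0, "rz": 0.0, "fingers": 8}]
```

Request:
{"op": "apply_moves", "data": {
  "deltas": [
    {"dx": 0.062, "dy": -0.001, "dz": -0.111, "rx": 0.001, "ry": 0.002, "rz": 0.0, "fingers": 8},
    {"dx": 0.068, "dy": 0, "dz": -0.108, "rx": 0.0, "ry": 0.0, "rz": 0.0, "fingers": 8},
    {"dx": 0.086, "dy": 0, "dz": -0.115, "rx": 0.0, "ry": 0.0, "rz": 0.0, "fingers": 8},
    {"dx": 0.096, "dy": 0.0, "dz": -0.106, "rx": 0.0, "ry": 0.0, "rz": 0.0, "fingers": 8}
  ]
}}

```text
time: 9.32
tool_pos: [0.4778, 0.156, 0.1657]
orientation: [-3.141, 0.003, 0.082]
ft_force: [1.0, 1.9, -8.9]
gripper_width: 0.1
```

```bash
python3 - <<'E'
from lid import *
stat(); arcrows(np.load("P0.npy"),.074,.082,[.68,.75,.79,.79],8)
E
```

```text
t 9.32 p [0.4778 0.156  0.1657] rpy [-3.1411e+00  3.1000e-03  8.2000e-02] F [ 0.99  1.92 -8.88] w 9.1
theta now 0.61 err mm [-1.3 -0.3  1.2]
[{"dx": 0.093, "dy": -0.001, "dz": -0.066, "rx": -0.0, "ry": 0.002, "rz": -0.0, "fingers": 8}, {"dx": 0.087, "dy": -0.0, "dz": -0.07, "rx": 0.0, "ry": 0.0, "rz": 0.0, "fingers": 8}, {"dx": 0.052, "dy": 0.0, "dz": -0.037, "rx": 0.0, "ry": 0.0, "rz": 0.0, "fingers": 8}, {"dx": 0.0, "dy": 0.0, "dz": 0.0, "rx": 0.0, "ry": 0.0, "rz": 0.0, "fingers": 8}]
```

Request:
{"op": "apply_moves", "data": {
  "deltas": [
    {"dx": 0.093, "dy": -0.001, "dz": -0.066, "rx": 0, "ry": 0.002, "rz": 0, "fingers": 8},
    {"dx": 0.087, "dy": 0, "dz": -0.07, "rx": 0.0, "ry": 0.0, "rz": 0.0, "fingers": 8},
    {"dx": 0.045, "dy": 0.0, "dz": -0.034, "rx": 0.0, "ry": 0.0, "rz": 0.0, "fingers": 8},
    {"dx": 0, "dy": 0.0, "dz": 0, "rx": 0.0, "ry": 0.0, "rz": 0.0, "fingers": 8}
  ]
}}

```text
time: 9.82
tool_pos: [0.5036, 0.1581, 0.1884]
orientation: [-3.141, 0.005, 0.082]
ft_force: [-1.2, 0.3, -2.9]
gripper_width: 0.1
```

```bash
python3 - <<'E'
from lid import *
stat(); arcrows(np.load("P0.npy"),.074,.082,[.79],8); lidang('L','scene'); lidang('L','side',"pics/s11.png")
E
```

```text
t 9.82 p [0.5036 0.1581 0.1884] rpy [-3.1409  0.0048  0.0815] F [-1.16  0.29 -2.88] w 9.1
theta now 0.788 err mm [-1.5 -0.3  2.2]
[{"dx": 0.016, "dy": -0.002, "dz": 0.017, "rx": -0.0, "ry": 0.002, "rz": -0.0, "fingers": 8}]
L scene t 9.82 angle 0.778 off 0.0026 n 359 a 0.01 0.148
L side t 9.88 angle 0.779 off 0.0036 n 917 a 0.005 0.117
```

View pics/s11.png

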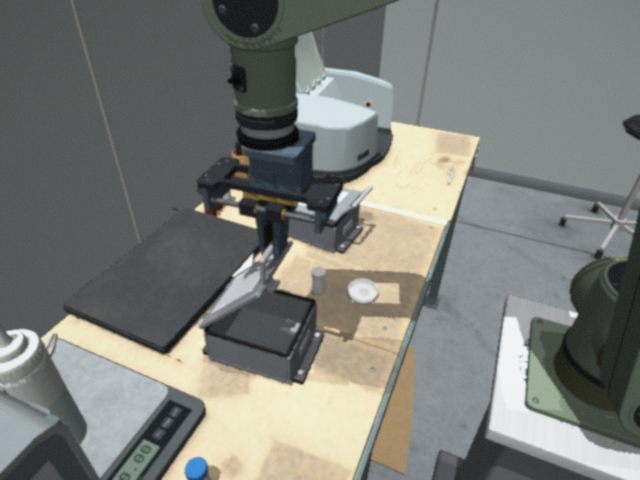

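Lid L is at 0.779 rad. Releasing and rising straight up.

Request:
{"op": "apply_moves", "data": {
  "deltas": [
    {"dx": 0, "dy": 0, "dz": 0, "rx": 0, "ry": 0, "rz": 0, "fingers": 45},
    {"dx": 0, "dy": 0, "dz": 0, "rx": 0, "ry": 0, "rz": 0, "fingers": 45},
    {"dx": 0, "dy": 0, "dz": 0, "rx": 0, "ry": 0, "rz": 0, "fingers": 45},
    {"dx": 0, "dy": 0, "dz": -0.25, "rx": 0, "ry": 0, "rz": 0, "fingers": 45},
    {"dx": 0, "dy": 0, "dz": -0.35, "rx": 0, "ry": 0, "rz": 0, "fingers": 45}
  ]
}}

```text
time: 10.55
tool_pos: [0.504, 0.1576, 0.2608]
orientation: [3.141, 0.004, 0.082]
ft_force: [0.5, 0.2, 0.3]
gripper_width: 0.496
```

```bash
python3 - <<'E'
from lid import *
stat(); lidang('L','scene'); lidang('L','side'); lidang('R','side')
rows([.532,-.192,.24],-.0935,n=5,fingers=0)
E
```

```text
t 10.55 p [0.504  0.1576 0.2608] rpy [3.1409 0.0038 0.0823] F [0.49 0.17 0.32] w 45.2
L scene t 10.55 angle 0.986 off -0.0112 n 476 a 0.018 0.148
L side t 10.6 angle 0.779 off 0.0036 n 1048 a 0.004 0.117
R side t 10.65 angle 0.071 off 0.006 n 1348 a 0.0 0.169
[{"dx": -0.004, "dy": 0.457, "dz": 0.03, "rx": -0.001, "ry": -0.002, "rz": 0.085, "fingers": 0}, {"dx": 0.074, "dy": 0.451, "dz": 0.03, "rx": -0.0, "ry": -0.0, "rz": 0.003, "fingers": 0}, {"dx": 0.076, "dy": 0.451, "dz": 0.03, "rx": 0.0, "ry": -0.0, "rz": -0.0, "fingers": 0}, {"dx": 0.076, "dy": 0.451, "dz": 0.03, "rx": -0.0, "ry": -0.0, "rz": -0.0, "fingers": 0}, {"dx": 0.076, "dy": 0.451, "dz": 0.03, "rx": 0.0, "ry": -0.0, "rz": 0.0, "fingers": 0}]
```

L holds at 0.779 in the side view; the scene fit is contaminated by other bright pixels. R rests at 0.071 on its catch. Now moving to press R with the fingers shut.

Request:
{"op": "apply_moves", "data": {
  "deltas": [
    {"dx": 0, "dy": 0.457, "dz": 0, "rx": -0.001, "ry": -0.002, "rz": 0.085, "fingers": 0},
    {"dx": 0.074, "dy": 0.451, "dz": 0.03, "rx": 0, "ry": 0, "rz": 0.003, "fingers": 0},
    {"dx": 0.076, "dy": 0.451, "dz": 0.03, "rx": 0.0, "ry": 0, "rz": 0, "fingers": 0},
    {"dx": 0.076, "dy": 0.451, "dz": 0.06, "rx": 0, "ry": 0, "rz": 0, "fingers": 0},
    {"dx": 0.076, "dy": 0.451, "dz": 0.1, "rx": 0.0, "ry": 0, "rz": 0.0, "fingers": 0}
  ]
}}

```text
time: 11.32
tool_pos: [0.5251, -0.1193, 0.231]
orientation: [3.141, 0.005, -0.091]
ft_force: [1.5, 0.1, -0.4]
gripper_width: 0.007
```

```bash
python3 - <<'E'
from lid import *
stat(); lidang('L','side')
rows([.528,-.194,.12],-.0935,n=5,fingers=0,step=.05)
E
```

```text
t 11.32 p [ 0.5251 -0.1193  0.231 ] rpy [ 3.141   0.0046 -0.0908] F [ 1.51  0.14 -0.39] w 0.7
L side t 11.32 angle 0.778 off 0.0037 n 1240 a 0.0 0.15
[{"dx": 0.036, "dy": 0.216, "dz": 0.354, "rx": 0.003, "ry": 0.004, "rz": -0.001, "fingers": 0}, {"dx": 0.033, "dy": 0.219, "dz": 0.353, "rx": -0.0, "ry": -0.0, "rz": 0.0, "fingers": 0}, {"dx": 0.019, "dy": 0.123, "dz": 0.199, "rx": 0.0, "ry": -0.0, "rz": 0.0, "fingers": 0}, {"dx": 0.0, "dy": 0.0, "dz": 0.0, "rx": 0.0, "ry": 0.0, "rz": 0.0, "fingers": 0}, {"dx": 0.0, "dy": 0.0, "dz": 0.0, "rx": 0.0, "ry": 0.0, "rz": 0.0, "fingers": 0}]
```

Request:
{"op": "apply_moves", "data": {
  "deltas": [
    {"dx": 0.036, "dy": 0.35, "dz": 0.1, "rx": 0.003, "ry": 0.004, "rz": -0.001, "fingers": 0},
    {"dx": 0.033, "dy": 0.208, "dz": 0.35, "rx": 0, "ry": 0, "rz": 0.0, "fingers": 0},
    {"dx": 0.019, "dy": 0, "dz": 0.35, "rx": 0.0, "ry": 0, "rz": 0.0, "fingers": 0},
    {"dx": 0, "dy": 0, "dz": 0.05, "rx": 0.0, "ry": 0, "rz": 0.0, "fingers": 0},
    {"dx": 0, "dy": 0, "dz": 0, "rx": 0.0, "ry": 0, "rz": 0.0, "fingers": 0}
  ]
}}

```text
time: 12.0
tool_pos: [0.5259, -0.197, 0.1202]
orientation: [-3.141, 0.005, -0.097]
ft_force: [0.4, 0.0, 0.8]
gripper_width: 0.004
```

```bash
python3 - <<'E'
from lid import *
stat(); lidang('L','side',"pics/s12.png")
rows([.528,-.194,.08],-.0935,n=3,fingers=0,step=.03)
c=viewer.camera_info("wrist"); p,d=viewer.get_image("wrist"); cv2.imwrite("pics/w12.png",p[:,:,::-1])
E
```

```text
t 12.0 p [ 0.5259 -0.197   0.1202] rpy [-3.1406  0.0053 -0.097 ] F [0.36 0.04 0.82] w 0.4
L side t 12.0 angle 0.778 off 0.0037 n 1242 a 0.001 0.15
[{"dx": 0.012, "dy": -0.019, "dz": 0.249, "rx": -0.0, "ry": 0.002, "rz": -0.002, "fingers": 0}, {"dx": 0.004, "dy": -0.007, "dz": 0.089, "rx": 0.0, "ry": 0.0, "rz": 0.0, "fingers": 0}, {"dx": 0.0, "dy": 0.0, "dz": 0.0, "rx": -0.0, "ry": -0.0, "rz": -0.0, "fingers": 0}]
```

View pics/s12.png

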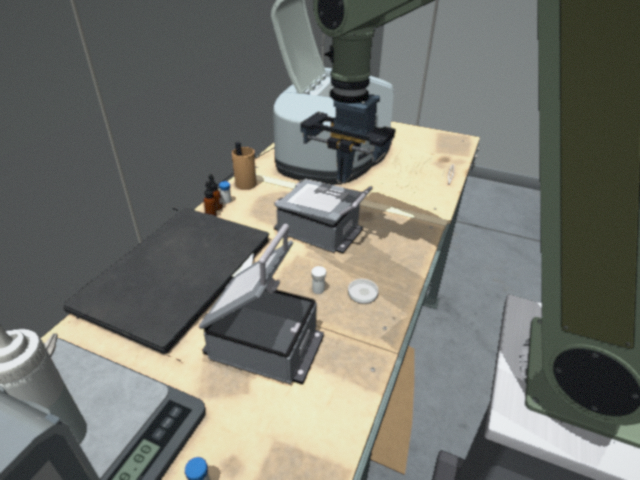

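View pics/w12.png

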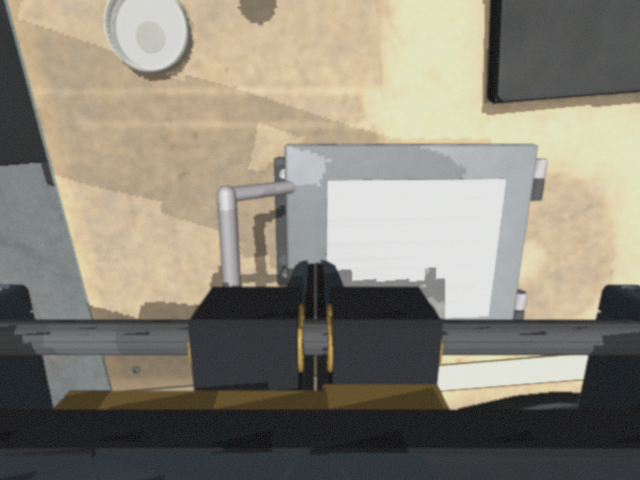

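L stands open, the vial and dish are unmoved, and the shut fingers (column 315) are over R's lid just behind the front edge (column 285). Descending to about 12 mm above the lid.

Request:
{"op": "apply_moves", "data": {
  "deltas": [
    {"dx": 0.012, "dy": -0.019, "dz": 0.249, "rx": 0, "ry": 0.002, "rz": -0.002, "fingers": 0},
    {"dx": 0.004, "dy": -0.007, "dz": 0.14, "rx": 0.0, "ry": 0.0, "rz": 0.0, "fingers": 0},
    {"dx": 0.0, "dy": 0.0, "dz": 0.0, "rx": 0, "ry": 0, "rz": 0, "fingers": 0}
  ]
}}

```text
time: 12.48
tool_pos: [0.5327, -0.1943, 0.0792]
orientation: [3.139, -0.012, -0.091]
ft_force: [0.3, 0.2, -0.3]
gripper_width: 0.005
```

Request:
{"op": "apply_moves", "data": {
  "deltas": [
    {"dx": 0.0, "dy": 0.0, "dz": 0.0, "rx": 0, "ry": 0, "rz": 0, "fingers": 0}
  ]
}}

```text
time: 12.6
tool_pos: [0.5338, -0.1944, 0.0808]
orientation: [3.138, -0.015, -0.09]
ft_force: [0.6, 0.2, 0.2]
gripper_width: 0.008
```

Request:
{"op": "apply_moves", "data": {
  "deltas": [
    {"dx": -0.045, "dy": 0.0, "dz": 0.08, "rx": 0, "ry": -0.007, "rz": 0, "fingers": 0},
    {"dx": 0, "dy": 0.0, "dz": 0.03, "rx": 0, "ry": 0, "rz": 0, "fingers": 0}
  ]
}}

```text
time: 12.85
tool_pos: [0.5294, -0.1943, 0.0689]
orientation: [3.137, -0.003, -0.09]
ft_force: [-0.2, 0.7, -1.2]
gripper_width: 0.004
```

Request:
{"op": "apply_moves", "data": {
  "deltas": [
    {"dx": 0.0, "dy": 0.0, "dz": 0.02, "rx": 0, "ry": 0, "rz": 0, "fingers": 0}
  ]
}}

```text
time: 12.98
tool_pos: [0.5295, -0.1944, 0.0664]
orientation: [3.137, -0.003, -0.09]
ft_force: [1.0, 0.7, -0.0]
gripper_width: 0.007
```

Request:
{"op": "apply_moves", "data": {
  "deltas": [
    {"dx": 0.0, "dy": 0.0, "dz": 0.02, "rx": 0, "ry": 0, "rz": 0, "fingers": 0}
  ]
}}

```text
time: 13.1
tool_pos: [0.5295, -0.1945, 0.0638]
orientation: [3.137, -0.003, -0.09]
ft_force: [0.1, -0.7, -0.4]
gripper_width: 0.005
```

Request:
{"op": "apply_moves", "data": {
  "deltas": [
    {"dx": 0.0, "dy": 0.0, "dz": 0.02, "rx": 0, "ry": 0, "rz": 0, "fingers": 0}
  ]
}}

```text
time: 13.22
tool_pos: [0.5295, -0.1945, 0.0616]
orientation: [3.137, -0.003, -0.09]
ft_force: [-2.0, 1.1, 8.3]
gripper_width: 0.006
```

Request:
{"op": "apply_moves", "data": {
  "deltas": [
    {"dx": 0.0, "dy": 0.0, "dz": 0.015, "rx": 0, "ry": 0, "rz": 0, "fingers": 0}
  ]
}}

```text
time: 13.35
tool_pos: [0.5294, -0.1945, 0.0607]
orientation: [3.137, -0.003, -0.09]
ft_force: [-3.1, -0.1, 7.1]
gripper_width: 0.004
```

Request:
{"op": "apply_moves", "data": {
  "deltas": [
    {"dx": 0.0, "dy": 0.0, "dz": 0.015, "rx": 0, "ry": 0, "rz": 0, "fingers": 0}
  ]
}}

```text
time: 13.48
tool_pos: [0.5293, -0.1945, 0.0597]
orientation: [3.137, -0.003, -0.09]
ft_force: [-2.0, 0.6, 6.1]
gripper_width: 0.007
```

Request:
{"op": "apply_moves", "data": {
  "deltas": [
    {"dx": 0.0, "dy": 0.0, "dz": 0.017, "rx": 0, "ry": 0, "rz": 0, "fingers": 0}
  ]
}}

```text
time: 13.6
tool_pos: [0.5291, -0.1945, 0.0581]
orientation: [3.137, -0.003, -0.09]
ft_force: [-0.8, 0.6, 4.2]
gripper_width: 0.004
```

Request:
{"op": "apply_moves", "data": {
  "deltas": [
    {"dx": 0.0, "dy": 0.0, "dz": 0.017, "rx": 0, "ry": 0, "rz": 0, "fingers": 0}
  ]
}}

```text
time: 13.72
tool_pos: [0.5291, -0.1945, 0.0559]
orientation: [3.137, -0.003, -0.09]
ft_force: [-0.5, -0.4, 0.6]
gripper_width: 0.005
```

Request:
{"op": "apply_moves", "data": {
  "deltas": [
    {"dx": 0.0, "dy": 0.0, "dz": 0.017, "rx": 0, "ry": 0, "rz": 0, "fingers": 0}
  ]
}}

```text
time: 13.85
tool_pos: [0.5292, -0.1945, 0.0534]
orientation: [3.137, -0.004, -0.09]
ft_force: [-1.3, 0.9, -0.2]
gripper_width: 0.003
```

Request:
{"op": "apply_moves", "data": {
  "deltas": [
    {"dx": 0.0, "dy": 0.0, "dz": 0.017, "rx": 0, "ry": 0, "rz": 0, "fingers": 0}
  ]
}}

```text
time: 13.98
tool_pos: [0.5293, -0.1946, 0.0513]
orientation: [3.137, -0.003, -0.09]
ft_force: [-2.5, 0.1, 11.0]
gripper_width: 0.009
```

Past the catch and onto the seal at 11 N. Holding near 12 N with small steps.

Request:
{"op": "apply_moves", "data": {
  "deltas": [
    {"dx": 0.0, "dy": 0.0, "dz": 0.011, "rx": 0, "ry": 0, "rz": 0, "fingers": 0}
  ]
}}

```text
time: 14.1
tool_pos: [0.5292, -0.1946, 0.0511]
orientation: [3.137, -0.003, -0.09]
ft_force: [-5.2, 1.9, 15.4]
gripper_width: 0.003
```

Request:
{"op": "apply_moves", "data": {
  "deltas": [
    {"dx": 0.0, "dy": 0.0, "dz": 0.011, "rx": 0, "ry": 0, "rz": 0, "fingers": 0}
  ]
}}

```text
time: 14.22
tool_pos: [0.5293, -0.1946, 0.0512]
orientation: [3.137, -0.004, -0.09]
ft_force: [-3.9, 0.6, 11.1]
gripper_width: 0.002
```

Request:
{"op": "apply_moves", "data": {
  "deltas": [
    {"dx": 0.0, "dy": 0.0, "dz": 0.012, "rx": 0, "ry": 0, "rz": 0, "fingers": 0}
  ]
}}

```text
time: 14.35
tool_pos: [0.5293, -0.1946, 0.0512]
orientation: [3.137, -0.004, -0.09]
ft_force: [-4.0, 0.3, 11.3]
gripper_width: 0.004
```

Request:
{"op": "apply_moves", "data": {
  "deltas": [
    {"dx": 0.0, "dy": 0.0, "dz": 0.012, "rx": 0, "ry": 0, "rz": 0, "fingers": 0}
  ]
}}

```text
time: 14.48
tool_pos: [0.5293, -0.1946, 0.0512]
orientation: [3.137, -0.005, -0.09]
ft_force: [-3.6, 1.2, 11.2]
gripper_width: 0.004
```

Request:
{"op": "apply_moves", "data": {
  "deltas": [
    {"dx": 0.0, "dy": 0.0, "dz": 0.012, "rx": 0, "ry": 0, "rz": 0, "fingers": 0}
  ]
}}

```text
time: 14.6
tool_pos: [0.5293, -0.1946, 0.0512]
orientation: [3.137, -0.005, -0.09]
ft_force: [-2.5, 0.9, 10.5]
gripper_width: 0.006
```

Request:
{"op": "apply_moves", "data": {
  "deltas": [
    {"dx": 0.0, "dy": 0.0, "dz": 0.012, "rx": 0, "ry": 0, "rz": 0, "fingers": 0}
  ]
}}

```text
time: 14.72
tool_pos: [0.5293, -0.1946, 0.0512]
orientation: [3.137, -0.006, -0.09]
ft_force: [-3.4, 1.2, 11.1]
gripper_width: 0.003
```

Request:
{"op": "apply_moves", "data": {
  "deltas": [
    {"dx": 0.0, "dy": 0.0, "dz": 0.012, "rx": 0, "ry": 0, "rz": 0, "fingers": 0}
  ]
}}

```text
time: 14.85
tool_pos: [0.5293, -0.1946, 0.0512]
orientation: [3.136, -0.006, -0.09]
ft_force: [-3.7, 1.4, 11.5]
gripper_width: 0.005
```

Request:
{"op": "apply_moves", "data": {
  "deltas": [
    {"dx": 0.0, "dy": 0.0, "dz": 0.012, "rx": 0, "ry": 0, "rz": 0, "fingers": 0}
  ]
}}

```text
time: 14.98
tool_pos: [0.5294, -0.1946, 0.0512]
orientation: [3.136, -0.007, -0.09]
ft_force: [-3.3, 1.4, 10.7]
gripper_width: 0.002
```

That's a steady 11 N. I'll hold a little closer to 12 N for another 5 rows to be sure.

Request:
{"op": "apply_moves", "data": {
  "deltas": [
    {"dx": 0.0, "dy": 0.0, "dz": 0.0135, "rx": 0, "ry": 0, "rz": 0, "fingers": 0}
  ]
}}

```text
time: 15.1
tool_pos: [0.5293, -0.1946, 0.0512]
orientation: [3.136, -0.007, -0.09]
ft_force: [-3.8, 1.2, 12.7]
gripper_width: 0.007
```

Request:
{"op": "apply_moves", "data": {
  "deltas": [
    {"dx": 0.0, "dy": 0.0, "dz": 0.0135, "rx": 0, "ry": 0, "rz": 0, "fingers": 0}
  ]
}}

```text
time: 15.22
tool_pos: [0.5294, -0.1946, 0.0512]
orientation: [3.136, -0.008, -0.09]
ft_force: [-3.3, 0.4, 11.9]
gripper_width: 0.003
```

Request:
{"op": "apply_moves", "data": {
  "deltas": [
    {"dx": 0.0, "dy": 0.0, "dz": 0.0135, "rx": 0, "ry": 0, "rz": 0, "fingers": 0},
    {"dx": 0.0, "dy": 0.0, "dz": 0.0135, "rx": 0, "ry": 0, "rz": 0, "fingers": 0},
    {"dx": 0.0, "dy": 0.0, "dz": 0.0135, "rx": 0, "ry": 0, "rz": 0, "fingers": 0},
    {"dx": 0.0, "dy": 0.0, "dz": 0.0135, "rx": 0, "ry": 0, "rz": 0, "fingers": 0}
  ]
}}

```text
time: 15.72
tool_pos: [0.5294, -0.1947, 0.0512]
orientation: [3.136, -0.01, -0.09]
ft_force: [-3.7, 1.7, 12.4]
gripper_width: 0.003
```

Held at about 12 N for over 0.6 s. Lifting off straight up.

Request:
{"op": "apply_moves", "data": {
  "deltas": [
    {"dx": 0.0, "dy": 0.0, "dz": -0.08, "rx": 0, "ry": 0, "rz": 0, "fingers": 0},
    {"dx": 0.0, "dy": 0.0, "dz": -0.4, "rx": 0, "ry": 0, "rz": 0, "fingers": 0},
    {"dx": 0.0, "dy": 0.0, "dz": -0.5, "rx": 0, "ry": 0, "rz": 0, "fingers": 0},
    {"dx": -0.3, "dy": 0.0, "dz": -0.4, "rx": 0, "ry": 0, "rz": 0, "fingers": 0},
    {"dx": 0.0, "dy": 0.0, "dz": 0, "rx": 0, "ry": 0, "rz": 0, "fingers": 0}
  ]
}}

```text
time: 16.35
tool_pos: [0.4923, -0.1905, 0.2214]
orientation: [3.135, -0.01, -0.09]
ft_force: [0.3, -0.4, -0.6]
gripper_width: 0.006
```

```bash
python3 - <<'E'
from lid import *
stat(); lidang('R','side',"pics/s13.png"); lidang('R','scene',"pics/sc13.png"); lidang('L','side'); lidang('L','scene')
for n in ["scene","side"]:
    c=viewer.camera_info(n); p,d=viewer.get_image(n); X=cloud(d,c)
    for nm,lo,hi,g in [('vial',.04,.06,(.502,-.006)),('dish',.008,.02,(.417,-.034))]:
        m=(X[...,2]>lo)&(X[...,2]<hi)&(np.hypot(X[...,0]-g[0],X[...,1]-g[1])<.05); Q=X[m][:,:2]; print(n,nm,((Q.max(0)+Q.min(0))/2).round(3))
E
```

```text
t 16.35 p [ 0.4923 -0.1905  0.2214] rpy [ 3.1352 -0.0105 -0.0899] F [ 0.32 -0.35 -0.62] w 0.6
R side t 16.35 angle 0.005 off 0.0054 n 1484 a 0.0 0.165
R scene t 16.4 angle 0.004 off 0.0055 n 2711 a 0.0 0.168
L side t 16.45 angle 0.778 off 0.0037 n 1221 a 0.001 0.15
L scene t 16.5 angle 0.989 off -0.0104 n 721 a 0.007 0.154
scene vial [ 0.501 -0.005]
scene dish [ 0.416 -0.033]
side vial [ 0.504 -0.007]
side dish [ 0.419 -0.035]
```

View pics/s13.png

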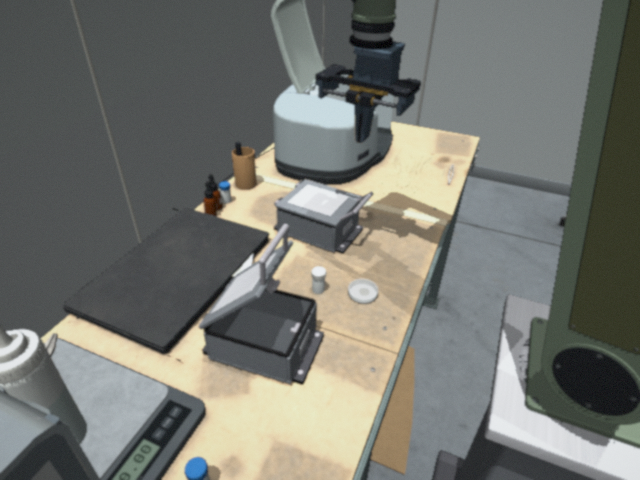

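View pics/sc13.png

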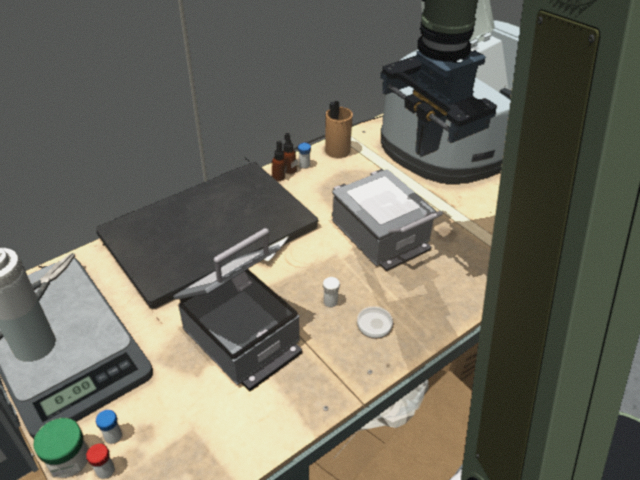

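R is shut at about 0.005 rad, L is open at 0.778, and the vial and dish are unmoved. After one short wait I'll re-check and hand in.

Request:
{"op": "apply_moves", "data": {
  "deltas": [
    {"dx": 0, "dy": 0.0, "dz": -0.1, "rx": 0, "ry": 0, "rz": 0, "fingers": 0},
    {"dx": 0.0, "dy": 0.0, "dz": 0, "rx": 0, "ry": 0, "rz": 0, "fingers": 0},
    {"dx": 0.0, "dy": 0.0, "dz": 0, "rx": 0, "ry": 0, "rz": 0, "fingers": 0},
    {"dx": 0, "dy": 0.0, "dz": 0, "rx": 0, "ry": 0, "rz": 0, "fingers": 0},
    {"dx": 0.0, "dy": 0.0, "dz": 0, "rx": 0, "ry": 0, "rz": 0, "fingers": 0}
  ]
}}

```text
time: 17.27
tool_pos: [0.4914, -0.1893, 0.2257]
orientation: [3.14, 0.005, -0.089]
ft_force: [-0.4, -0.0, 0.8]
gripper_width: 0.001
```

```bash
python3 - <<'E'
from lid import *
from cell import workorder
stat(); lidang('R','side'); lidang('L','side')
print(workorder.job_done())
E
```

```text
t 17.27 p [ 0.4914 -0.1893  0.2257] rpy [ 3.14    0.0045 -0.0889] F [-0.45 -0.02  0.76] w 0.1
R side t 17.27 angle 0.005 off 0.0054 n 1477 a 0.0 0.166
L side t 17.32 angle 0.779 off 0.0036 n 1213 a 0.001 0.15
the job is handed in; nothing more can be done
None
```

The job is handed in at about 17.3 s: the right chamber's worn lid is shut and seated, and the left chamber's sound lid is standing open at about 45°.

- **Testing:** I lifted each lid by its bar to about 45° and let go. The right lid (y ≈ −0.19) sank to its catch at 0.07 rad, so it is the worn one. The left lid (y ≈ +0.15) held.
- **Seating:** I pushed the right lid past its catch with the shut fingertips and bore on it at 10.5–12.7 N for about 1.5 s. The highest reading was 15.4 N upward (about 16 N in all). It stayed shut on release, at 0.005 rad.
- **Last checks:** The left lid read 0.779 rad and the right 0.005 rad. The vial and dish matched their starting positions to about 1 mm, and the arm was touching nothing.

Three things disagreed along the way:
- **Fingertip position:** The real fingertips sat about 35 mm behind the reported TCP, seen in the images and confirmed by a harmless trial close above the bar. I corrected for it.
- **Open-lid angle:** The scene-camera fit of the left lid gave 0.99 rad. I discounted it because the few bright pixels it used looked contaminated. The side camera gave 0.778–0.779 rad throughout.
- **Sink time:** The right lid went down faster than the stated 2 to 4 s, to 0.14 rad within about 1.3 s of release.

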